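# Run home and nip up the lapping head's bearing retainer ring

## Robot

A 6-joint arm with a two-finger parallel gripper is mounted at the origin on the work surface. World frame = base frame: x ahead of the robot, y to its left, z up, the work surface at z = 0. Lengths are in m, angles in rad, forces in N, time in s.
With the tool pointing down it reaches from about 0.25 to 0.775 m from the base axis. Payload 4 kg.
Tool frame: the origin (TCP) lies midway between the tips of the shut fingers; the grasp point (between the pads) lies 19 mm behind it (robot.tcp_to_grasp is the distance from the TCP to the grasp point, in m); z points along the fingers, x is the direction in which the jaws open and shut, and the axes are right-handed (so a half turn about z gives the same grasp; the last joint's range is limited). The gripper opens to 94 mm and grips with 3 to 60 N. Pads are 16 mm wide; open, the fingers measure 119 mm over their backs; the gripper's body (75 mm by 177 mm) begins 78 mm behind the grasp point.
Start: joints at [-1.216, 0.087, 1.371, -0, 1.684, -0.103], TCP at [0.243, -0.493, 0.206] pointing down, gripper open.
Joint ranges: [-3.1, 3.1], [-0.76, 2.03], [0.27, 2.55], [-1.08, 4.22], [0.17, 2.65], [-2.57, 2.57]. Speed limits (rad/s): [2.79, 2.79, 3.14, 3.14, 3.14, 3.14].

## Interface

Orientations are given as [roll, pitch, yaw] about the fixed x, y, z axes, in that order (R = Rz(yaw) Ry(pitch) Rx(roll)).
In Python, from bench import get_obs, vision, robot gives the robot as it stands.
- The arm moves only by the tool servo_tool, never from a script. Its argument "targets" is text: rows parted by semicolons, each of 7 numbers parted by spaces: the opening, from 0 (shut) to 1 (fully open), then the shift along the tool's x, y, z as a fraction of full scale, then the turn, a rotation vector about the tool's x, y, z as a fraction of full scale. A call has 1 to 12 rows; each row is the pose to reach, as a shift and turn from the pose commanded when the call began, along the tool's axes at that moment, turning the shorter way round; what a row does not reach only later rows make up. Full scale, the value 1, is 0.25 m for a shift and pi rad for a turn. A row lasts 1/12 s, in which the tool goes at most 41.7 mm and 7.16 degrees, less where a joint would pass 70% of its speed; a pose out of reach is approached as far as the arm can. A call with a number of a shift or a turn outside -1 to 1 is refused whole. A call with a gripper value outside its range is refused whole. The fingers move at their own pace and stop on an object; the grip force is fixed at half the most. Time passes only in rows, so rows that repeat a pose let the fingers close. It gives the time, the measured TCP pose, the force and the opening at its end, in the units of the state.
- get_obs(): the state, without advancing time (a new reading comes with each control period).
- vision.snapshot(name): name is "scene" or "top" or "wrist"; returns a dict with "image" (384x512x3 uint8, red, green, blue), "mtx" (3x3 intrinsics, pixels), "world_from_camera" (4x4, takes a point from camera to world coordinates); the wrist camera has in their place "T_tool_cam" (4x4, takes a point from camera to tool coordinates, whose origin is the TCP and whose axes are the tool frame's). Camera axes: x right, y down, z forward; pixel columns grow to the right and rows downward; lengths in m; the calibration is good to about 2 mm. The wrist camera is an equidistant fisheye: a pixel r from the principal point sees the ray r / f radians off the axis. A picture is of the moment at which its call begins: read the wrist's pose just before it. There is no depth.
- robot.close_job(): hands the job in, once; it reports no verdict.
The state is a dict: "time": time; "joint_positions": joint angles; "qvel": joint speeds; "joint_torque": joint torques, N m; "tool_pos": TCP position; "ee_rot": TCP orientation; "wrist_force": force on the tool from outside, world axes, zero at the start; "wrist_torque": the same for the moment, N m; "width": finger opening in m.
Only numpy, scipy, OpenCV 4.12 (cv2) and the standard library are available. Lean on these libraries where they do the work, as an engineer would, in place of code of your own. Each camera call takes 0.05 s, during which the arm holds its last target.

## Task

The recessed brass retainer ring in the top of the green lapping head has only been run in by hand: take the two-pin spanner from its stand, get both pins fully into the ring's holes, turn the ring clockwise (seen from above) until it is home, and nip it up to about half a newton metre without straining it. Then lift the spanner out, put it back upright in its stand and let go. Leave the other things on the bench as they are.

Things in the scene. Friction and masses are not known exactly. Their poses are not given: they have to be found in the camera images.
- lapping_head: Green cast-iron spindle head bolted to the bench, 90 mm tall: round foot 132 mm across, 14 mm thick; body 89 mm across. The bore in its top is 56 mm across; the spindle is out and the brass retainer ring lies in the bore, 6 mm below the rim. Fixed. Origin at the centre of the foot's underside, z up.
- ring_face (a point): Centre of the brass ring's upper face, on the bore's axis, 84 mm above the bench. Turns with the ring: x runs through its two round holes, 19 mm either side (alike after a half turn); z up. Holes 8.2 mm across, through the 8 mm thick ring; its middle is open, 20 mm across. 2 mm right-hand thread: it sinks under 0.4 mm in all, home is 84.00 mm above the foot's underside.
- pin_depth (a point): Point on the ring's axis at the depth of fully entered pin tips, 7 mm below its face; same axes. The ring starts 0.3 to 1.0 rad short of home, by an amount nothing shows: the stop is felt. It runs with about 0.07 N m, stays where left; at the stop torque rises steeply. Nipped up: about 0.5 N m (26 N over both pins); under 0.3 N m is not tight, over 0.8 N m (45 N) strains the thread.
- spanner: Two-pin T-handle spanner, about 0.32 kg, upright in its stand. Origin on its axis level with the pin tips; z up, x along the line of the pins and the handle. Pins 6 mm thick, 7 mm long (the last 2.5 mm taper to 3.6 mm), 19 mm either side of the axis; head 48 mm across (z 7 to 19 mm), flange 66 mm (z 19 to 24), shaft 11.6 mm. Fully in, the head rests on the ring. About 0.06 rad of play either way in the holes.
- spanner_handle (a point): Place to grip the spanner, on its axis, 62 mm above the pin tips: a red flat handle bar 80 mm long in x, 12 mm thick in y, from 45 to 73 mm above the pin tips. Same axes as the spanner, which is alike after a half turn.
- spanner_stand: Dark wooden block 92 x 92 x 32 mm, fixed to the bench, with a round hole 53 mm across right through. The spanner's head hangs in the hole with its flange on the block's top, pin tips 13 mm above the bench, facing any way. Origin at the centre of the underside, z up.
- mouthpiece: Silver trumpet mouthpiece, 87 mm tall, 28 mm across, standing on its rim. Bystander. Origin at the centre of its underside.
- feeler_gauge: Steel feeler gauge case, 100 x 22 x 12 mm (leaf ends stand 10 mm out at one end), lying flat. Bystander. Origin at the centre of its underside, x along its length.
- spring_retainer: Small brass spring retainer, a flanged ring 28 mm across and 12 mm tall. Bystander. Origin at the centre of its underside.
- cork_stopper: Tan tapered cork stopper, 32 mm tall, 31 mm across at the top, standing on its small end. Bystander. Origin at the centre of its underside.
Not all that is in view belongs to the job. What is meant by the spanner is not blue, purple or turquoise, and is the smaller of those in its own colour.

How it is judged:
By the outcome, as a careful person would: the job done as asked, in the order asked, and still so for the second after the job is handed in, with the robot touching nothing.
It also fails if it takes over 67 s, if anything falls off the work surface, if the arm or the gripper's body presses on something with over 40 N, if the wrist force passes 120 N, or if a joint passes its speed limit or range.

## Working session

There is one attempt and no reset: what is moved stays moved. The work goes in short steps, Python scripts to look and compute and a tool call to move; the robot and the scene stay as the last step left them, time stands still between calls to the robot, and variables do not carry over. Pictures are saved under pics/ and viewed, and the job is handed in when it is done.

Besides the shell and the picture viewer there is one more tool, called after "Emit:" as name(argument=value, ...) on one line, values as JSON. servo_tool: Moves the arm, as the interface text tells. Its arguments: {"type":"object","properties":{"targets":{"type":"string"}},"required":["targets"]}

```bash
ls; mkdir -p pics
python3 - <<'E'
from bench import get_obs, vision, robot
import cv2
o=get_obs();print(o)
for n in ["scene","top","wrist"]:
    s=vision.snapshot(n)
    cv2.imwrite(f"pics/{n}0.png",s["image"][:,:,::-1])
    print(n,s["mtx"],s.get("world_from_camera",s.get("T_tool_cam")))
E
```

```text
pics
{'time': 0.0, 'joint_positions': array([-1.21611104e+00,  8.79337382e-02,  1.37221707e+00, -6.15945366e-05,
        1.68356303e+00, -1.03108013e-01]), 'qvel': array([ 0.00244522,  0.00054893, -0.00025601, -0.0007404 , -0.00063785,
       -0.00102453]), 'joint_torque': array([-9.10124945e-04, -3.40187967e+01, -3.02425039e+01,  7.18131778e-02,
        3.30057729e-02, -1.71739493e-04]), 'tool_pos': array([ 0.24287131, -0.49288159,  0.20433464]), 'ee_rot': array([-3.14143522e+00,  2.11622372e-03, -1.11300972e+00]), 'wrist_force': array([0.38263395, 0.50446956, 0.26241575]), 'wrist_torque': array([-0.01471881, -0.01578999,  0.01046241]), 'width': 0.09424641323532466}
scene [[430.65477118   0.         257.50987842]
 [  0.         430.65477118 191.10519439]
 [  0.           0.           1.        ]] [[-0.65707802  0.41684772 -0.62808156  1.11217628]
 [ 0.75367968  0.34705904 -0.55813705  0.43088665]
 [-0.01467677 -0.8401119  -0.54221452  0.57079532]
 [ 0.          0.          0.          1.        ]]
top [[475.68927229   0.         253.64005563]
 [  0.         475.68927229 193.90220863]
 [  0.           0.           1.        ]] [[-0.00651523 -0.98847659  0.15123354  0.40067654]
 [-0.99975832  0.00326339 -0.02174036 -0.04755174]
 [ 0.0209963  -0.15133864 -0.98825896  1.27575922]
 [ 0.          0.          0.          1.        ]]
wrist [[297.31863964   0.         258.99653946]
 [  0.         297.31863964 184.87568833]
 [  0.           0.           1.        ]] [[ 9.99999323e-01  9.67366823e-04 -6.46413023e-04 -2.79260204e-04]
 [-7.88983653e-04  9.72163603e-01  2.34301741e-01 -6.82382514e-02]
 [ 8.55074944e-04 -2.34301073e-01  9.72163709e-01 -1.79000015e-01]
 [ 0.00000000e+00  0.00000000e+00  0.00000000e+00  1.00000000e+00]]
```

View pics/scene0.png

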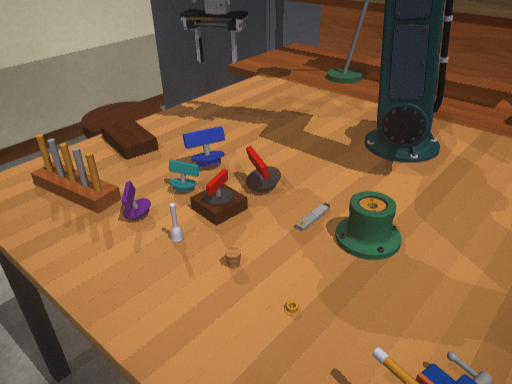

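View pics/top0.png

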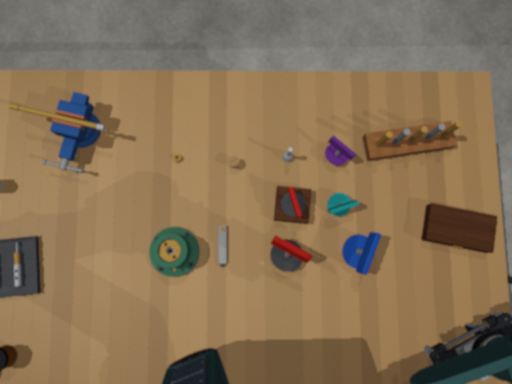

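View pics/wrist0.png

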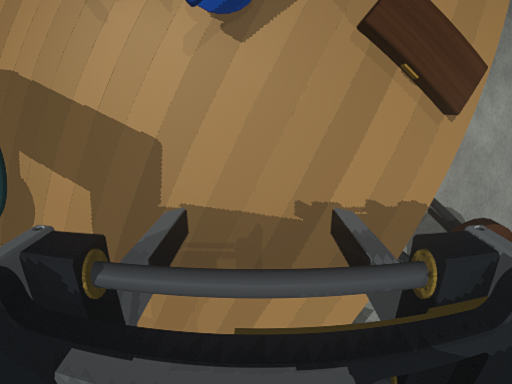

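```bash
cat > h.py <<'E'
import numpy as np, cv2
from bench import get_obs, vision, robot
from scipy.spatial.transform import Rotation as R
def pose(o=None):
    o=o or get_obs(); T=np.eye(4); T[:3,:3]=R.from_euler('xyz',o['ee_rot']).as_matrix(); T[:3,3]=o['tool_pos']; return T
def snap(n,f=None):
    T=pose(); s=vision.snapshot(n)
    s['fish']=n=='wrist'
    s['W']=T@s['T_tool_cam'] if n=='wrist' else s['world_from_camera']
    if f: cv2.imwrite('pics/'+f,s['image'][:,:,::-1])
    return s
def cast(s,uv,z):
    uv=np.atleast_2d(np.asarray(uv,float)); K=s['mtx']
    d=np.c_[(uv[:,0]-K[0,2])/K[0,0],(uv[:,1]-K[1,2])/K[1,1]]
    if s['fish']:
        r=np.hypot(*d.T); k=np.where(r>1e-9,np.sin(r)/np.maximum(r,1e-9),1); v=np.c_[d*k[:,None],np.cos(r)]
    else: v=np.c_[d,np.ones(len(d))]
    v=v@s['W'][:3,:3].T; c=s['W'][:3,3]
    return c+v*((z-c[2])/v[:,2])[:,None]
def proj(s,P):
    P=np.atleast_2d(P); p=(P-s['W'][:3,3])@s['W'][:3,:3]; K=s['mtx']
    if s['fish']:
        h=np.hypot(p[:,0],p[:,1]); t=np.arctan2(h,p[:,2]); d=p[:,:2]/np.maximum(h,1e-12)[:,None]*t[:,None]
    else: d=p[:,:2]/p[:,2:]
    return d*[K[0,0],K[1,1]]+[K[0,2],K[1,2]]
def masks(s):
    return cv2.cvtColor(s['image'],cv2.COLOR_RGB2HSV)
E
python3 - <<'E'
from h import *
for n,zs in (("top",(0.086,)),("scene",(0.072,))):
    s=snap(n); h=masks(s)
    m=(((h[...,0]<6)|(h[...,0]>174))&(h[...,1]>190)&(h[...,2]>70)).astype(np.uint8)
    N,L,st,c=cv2.connectedComponentsWithStats(m)
    for i in range(1,N):
        if st[i,4]>15:
            p=np.argwhere(L==i)[:,::-1].astype(np.float32); r=cv2.minAreaRect(p)
            print(n,st[i],c[i],cast(s,c[i],zs[0]),r, cast(s,cv2.boxPoints(r),zs[0]).round(3).tolist())
    # ring
    m=((h[...,0]>15)&(h[...,0]<30)&(h[...,1]>150)&(h[...,2]>90)).astype(np.uint8)
    x0,y0,x1,y1=(150,225,200,277) if n=="top" else (350,190,400,225)
    crop=s['image'][y0:y1,x0:x1]
    cv2.imwrite(f'pics/ring_{n}.png',cv2.resize(crop[:,:,::-1],None,fx=10,fy=10,interpolation=cv2.INTER_NEAREST))
    g=((h[...,0]>60)&(h[...,0]<90)&(h[...,1]>110)).astype(np.uint8)
    N,L,st,c=cv2.connectedComponentsWithStats(g)
    for i in range(1,N):
        if st[i,4]>300: print('green',st[i],c[i],cast(s,c[i],0.09))
E
```

```text
top [288 187  14  31 153] [294.52287582 201.64705882] [[ 0.56258844 -0.17701741  0.086     ]] ((294.9768981933594, 201.98876953125), (31.00281524658203, 5.99702787399292), 70.90650939941406) [[0.597, -0.159, 0.086], [0.602, -0.173, 0.086], [0.527, -0.197, 0.086], [0.522, -0.183, 0.086]]
top [272 237  40  25 354] [291.38700565 249.01694915] [[ 0.44355549 -0.16686233  0.086     ]] ((291.4267272949219, 249.05093383789062), (41.18128204345703, 9.098190307617188), 28.610462188720703) [[0.458, -0.117, 0.086], [0.478, -0.128, 0.086], [0.429, -0.217, 0.086], [0.409, -0.206, 0.086]]
green [ 151  229   47   46 1057] [175.81456954 251.4474929 ] [[0.43909162 0.11941765 0.09      ]]
scene [246 147  23  32 265] [257.41132075 161.95471698] [[ 0.43784552 -0.16703821  0.072     ]] ((257.23846435546875, 161.82516479492188), (36.01942443847656, 8.655413627624512), 53.746158599853516) [[0.414, -0.236, 0.072], [0.381, -0.241, 0.072], [0.459, -0.106, 0.072], [0.487, -0.104, 0.072]]
scene [206 169  22  27 296] [216.7027027  181.97635135] [[ 0.56413224 -0.17652855  0.072     ]] ((216.50003051757812, 182.00001525878906), (10.60660171508789, 30.405588150024414), 45.0) [[0.605, -0.18, 0.072], [0.509, -0.211, 0.072], [0.522, -0.173, 0.072], [0.615, -0.146, 0.072]]
green [169 160  30  16 308] [183.37662338 167.56818182] [[ 0.5885554  -0.25738043  0.09      ]]
green [349 224  52  35 857] [379.64060677 243.35472579] [[0.54568972 0.2067012  0.09      ]]
```

View pics/ring_top.png

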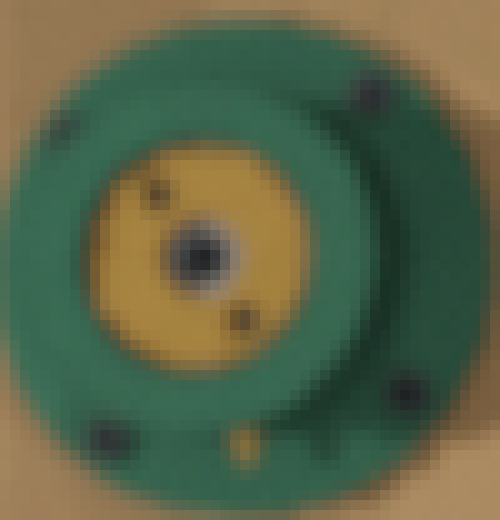

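```bash
cat >> h.py <<'E'
def go(pos,yaw,T=None):
    T=pose() if T is None else T
    G=R.from_euler('xyz',[np.pi,0,yaw]).as_matrix()
    sh=T[:3,:3].T@(np.array(pos)-T[:3,3])/0.25
    rv=R.from_matrix(T[:3,:3].T@G).as_rotvec()/np.pi
    print('GO',sh.round(4),rv.round(4))
E
python3 - <<'E'
from h import *
s=snap('top')
P=cast(s,[[165.3,243.8],[173.7,256.3],[169.5,250.1]],0.084);print(P)
d=P[0]-P[1];print(np.linalg.norm(d),np.arctan2(d[1],d[0]))
T=np.eye(4);T[:3,:3]=R.from_euler('xyz',[np.pi,0,-1.113]).as_matrix();T[:3,3]=[.243,-.493,.206]
go([P[2][0],P[2][1],0.2],-1.113+1.45,T)
E
```

```text
[[0.45831947 0.14665451 0.084     ]
 [0.42737885 0.12526564 0.084     ]
 [0.44269826 0.1359385  0.084     ]]
0.037613907707558604 0.6048548153388456
GO [-1.9037 -1.8284  0.024 ] [ 0.      0.     -0.4615]
```

Emit:
servo_tool(targets="0.5 -0.16 -0.152 0 0 0 -0.04;0.5 -0.32 -0.305 0 0 0 -0.08;0.5 -0.48 -0.457 0 0 0 -0.12;0.5 -0.63 -0.61 0 0 0 -0.16;0.5 -0.79 -0.76 0 0 0 -0.2;0.5 -0.95 -0.91 0 0 0 -0.24;0.5 -0.95 -0.91 0 0 0 -0.28;0.5 -0.95 -0.91 0 0 0 -0.32;0.5 -0.95 -0.91 0 0 0 -0.36;0.5 -0.95 -0.91 0 0 0 -0.4;0.5 -0.95 -0.91 0 0 0 -0.43;0.5 -0.95 -0.91 0 0 0 -0.46")

```text
time: 1.3
tool_pos: [0.3423, -0.1792, 0.2056]
ee_rot: [3.141, -0.0, 0.338]
wrist_force: [-0.3, 0.6, 0.9]
width: 0.0471
```

Run:
```python
from h import *
print(get_obs()['tool_pos'],get_obs()['ee_rot'],get_obs()['joint_positions'])
go([.4427,.1359,.14],2.175)
```

```text
[ 0.34230922 -0.17924371  0.20559591] [ 3.14111167e+00 -2.08613707e-04  3.38414466e-01] [-6.29290329e-01 -2.86931996e-01  1.71191631e+00 -1.02073067e-04
  1.71609389e+00 -9.67719550e-01]
GO [ 0.7972 -1.0559  0.262 ] [ 2.000e-04  1.000e-04 -5.846e-01]
```

Emit:
servo_tool(targets="0.5 0.1 -0.13 0 0 0 -0.04;0.5 0.2 -0.25 0 0 0 -0.08;0.5 0.3 -0.38 0 0 0 -0.12;0.5 0.4 -0.5 0 0 0 -0.16;0.5 0.5 -0.63 0 0 0 -0.2;0.5 0.6 -0.76 0 0 0 -0.24;0.5 0.7 -0.9 0 0 0 -0.28;0.5 0.8 -1 0.05 0 0 -0.32;0.5 0.8 -1 0.1 0 0 -0.36;0.5 0.8 -1 0.15 0 0 -0.4;0.5 0.8 -1 0.2 0 0 -0.43;0.5 0.8 -1 0.26 0 0 -0.46")

```text
time: 2.3
tool_pos: [0.45, 0.1223, 0.1402]
ee_rot: [3.141, 0.0, 1.783]
wrist_force: [0.0, -0.2, -0.4]
width: 0.0471
```

Run:
```python
from h import *
print(get_obs()['tool_pos'],get_obs()['ee_rot'],get_obs()['joint_positions'])
go([.4427,.1359,.14],2.175)
```

```text
[0.44997534 0.12229239 0.14017833] [3.14083088e+00 2.15274785e-04 1.78332312e+00] [ 1.43807450e-01 -7.88910670e-02  1.66710631e+00 -1.62486363e-04
  1.55260266e+00 -1.63951286e+00]
GO [ 0.0593 -0.017   0.0007] [ 2.000e-04  1.000e-04 -1.247e-01]
```

Emit:
servo_tool(targets="0.5 0.06 -0.017 0 0 0 -0.04;0.5 0.06 -0.017 0 0 0 -0.08;0.5 0.06 -0.017 0 0 0 -0.125;0.5 0.06 -0.017 0 0 0 -0.125;0.5 0.06 -0.017 0 0 0 -0.125")

```text
time: 2.72
tool_pos: [0.4425, 0.1356, 0.1405]
ee_rot: [3.142, 0.0, 2.168]
wrist_force: [-0.0, 0.2, 0.5]
width: 0.0468
```

Run:
```python
from h import *
s=snap('wrist','w1.png');o=get_obs()
print(o['tool_pos'],o['ee_rot'])
np.savez('ring.npz',W=s['W'],T=pose(o),im=s['image'])
c=s['image'][120:300,160:360]; cv2.imwrite('pics/w1c.png',cv2.resize(c[:,:,::-1],None,fx=3,fy=3,interpolation=cv2.INTER_NEAREST))
```

```text
[0.44254459 0.13552978 0.14052548] [3.14147721e+00 1.33910860e-04 2.16714978e+00]
```

View pics/w1c.png

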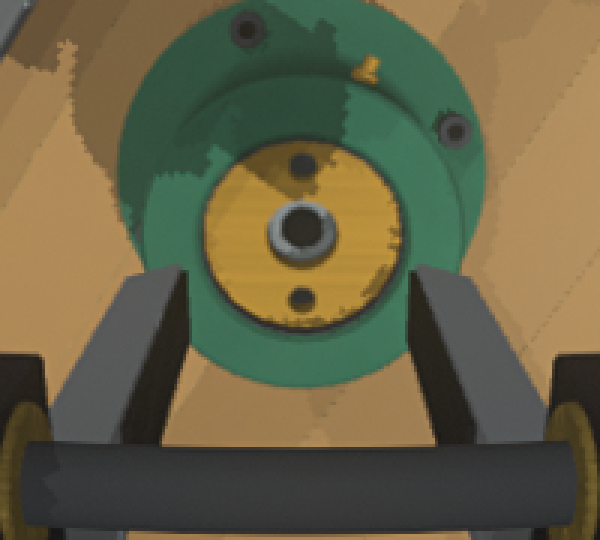

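```bash
cat > holes.py <<'E'
from h import *
def dark(s,z,box,thr):
    g=cv2.cvtColor(s['image'],cv2.COLOR_RGB2HSV)[...,2].astype(int)
    x0,y0,x1,y1=box
    w=np.clip(thr-g[y0:y1,x0:x1],0,None).astype(float)
    yy,xx=np.mgrid[y0:y1,x0:x1]
    c=np.array([(w*xx).sum(),(w*yy).sum()])/w.sum()
    return c
E
python3 - <<'E'
from holes import *
d=np.load('ring.npz'); s=dict(image=d['im'],W=d['W'],fish=True,mtx=np.array([[297.31863964,0,258.99653946],[0,297.31863964,184.87568833],[0,0,1]]))
g=masks(s)[...,2]; print(g[166:186,253:269]); print(g[212:228,253:269])
a=dark(s,.084,(254,168,268,182),85);b=dark(s,.084,(254,213,268,227),95)
P=cast(s,[a,b],.084);print(a,b,P,np.linalg.norm(P[0]-P[1])); e=P[1]-P[0];print('yaw',np.arctan2(e[1],e[0]),'mid',P.mean(0))
m=(P.mean(0)-d['T'][:3,3])@d['T'][:3,:3];print('mid in tool',m)
h=masks(s);m=((h[...,0]>15)&(h[...,0]<30)&(h[...,1]>150)).astype(np.uint8);m[:160]=0;m[235:]=0
N,L,st,c=cv2.connectedComponentsWithStats(m);i=1+st[1:,4].argmax();print(st[i])
cc,_=cv2.findContours((L==i).astype(np.uint8),0,2);k=cv2.convexHull(max(cc,key=cv2.contourArea));E=cast(s,k[:,0],.084);print(cv2.minEnclosingCircle(E[:,:2].astype(np.float32)))
E
```

```text
[[ 53  53  52  51  53  53  55  54  51  52  51  52  54  54  52  57]
 [ 53  60  67  70  78  87  89  87  86  80  79  83  77  64  61  61]
 [ 85  89  90  93  96 100 100 101 100 100 103 106 103  99  97  97]
 [ 98  98  97  98  97  97  97  98  98 104 110 110 109 109 109 110]
 [ 97  96  97  97  99  97  93  89  92 103 109 109 108 108 108 108]
 [ 97  97  98  98  91  79  69  67  69  77  87 102 109 108 108 107]
 [ 98  98  99  92  73  55  49  49  51  53  60  81 102 111 109 107]
 [ 98  99  95  79  55  49  49  50  52  53  53  60  98 119 114 109]
 [ 98  99  99  78  49  50  50  51  51  52  50  52  85 115 121 136]
 [102  99 100  80  50  50  50  51  51  52  51  49  78 110 125 157]
 [105 108 107  82  53  50  51  50  50  51  49  53  81 116 148 177]
 [113 119 115  90  63  53  49  50  51  51  54  68  98 142 172 182]
 [119 122 120 105  83  66  62  60  59  63  74  92 137 171 180 179]
 [122 123 123 119 105  84  78  82  82  84  93 112 156 182 182 179]
 [124 124 124 124 121 110 101 101 101 103 110 121 158 183 183 181]
 [124 124 124 126 126 124 120 119 119 120 121 123 139 169 183 184]
 [119 121 121 122 123 122 12
[... 963 characters left out ...]
2 183 182 181]
 [182 182 185 179 147 102  89  89  91  96 118 161 184 184 183 183]
 [181 175 177 184 180 165 144 134 136 158 178 184 184 183 184 183]
 [182 173 168 178 185 183 178 179 179 181 185 180 156 159 180 183]
 [179 153 146 175 183 161 138 160 159 135 132 127 115 116 131 165]
 [145 147 124 135 137 131 123 132 132 126 119 112 113 119 117 121]]
[260.36963883 174.72404063] [260.10805231 218.93186511] [[0.42625108 0.12640522 0.084     ]
 [0.45770306 0.14761157 0.084     ]] 0.03793330629037023
yaw 0.593231145652514 mid [0.44197707 0.1370084  0.084     ]
mid in tool [0.0015497  0.00035435 0.05652532]
[ 229  168   65   61 2549]
((0.44286391139030457, 0.13792626559734344), 0.02704230695962906)
```

Run:
```python
from h import *
go([.563,-.177,.1425],1.88)
```

```text
GO [-1.3049 -0.3034 -0.0078] [0.     0.     0.0914]
```

Emit:
servo_tool(targets="0.5 -0.16 -0.04 -0.02 0 0 0.012;0.5 -0.32 -0.08 -0.03 0 0 0.024;0.5 -0.48 -0.12 -0.03 0 0 0.036;0.5 -0.64 -0.15 -0.03 0 0 0.05;0.5 -0.8 -0.2 -0.03 0 0 0.06;0.5 -0.95 -0.25 -0.02 0 0 0.07;0.5 -1 -0.3 -0.01 0 0 0.08;0.5 -1 -0.303 -0.008 0 0 0.091")

```text
time: 3.43
tool_pos: [0.5207, -0.118, 0.1416]
ee_rot: [-3.14, 0.001, 1.874]
wrist_force: [-0.4, -0.1, 0.0]
width: 0.0469
```

Emit:
servo_tool(targets="0.5 -0.15 -0.02 0 0 0 0;0.5 -0.29 -0.03 0 0 0 0;0.5 -0.29 -0.03 0 0 0 0;0.5 -0.29 -0.03 0 0 0 0")

```text
time: 3.77
tool_pos: [0.5361, -0.1864, 0.142]
ee_rot: [-3.141, -0.001, 1.879]
wrist_force: [-0.0, 0.7, -0.1]
width: 0.0471
```

Run:
```python
from h import *
s=snap('wrist','w2.png');o=get_obs()
print(o['tool_pos'],o['ee_rot'])
np.savez('sp.npz',W=s['W'],T=pose(o),im=s['image'])
c=s['image'][120:300,160:360]; cv2.imwrite('pics/w2c.png',cv2.resize(c[:,:,::-1],None,fx=3,fy=3,interpolation=cv2.INTER_NEAREST))
go([.563,-.177,.1425],1.88)
```

```text
[ 0.53597204 -0.18516059  0.1421943 ] [-3.14133069e+00 -1.04561379e-03  1.88121697e+00]
GO [-0.0019  0.1129 -0.0013] [-0.0001 -0.0003  0.0004]
```

View pics/w2c.png

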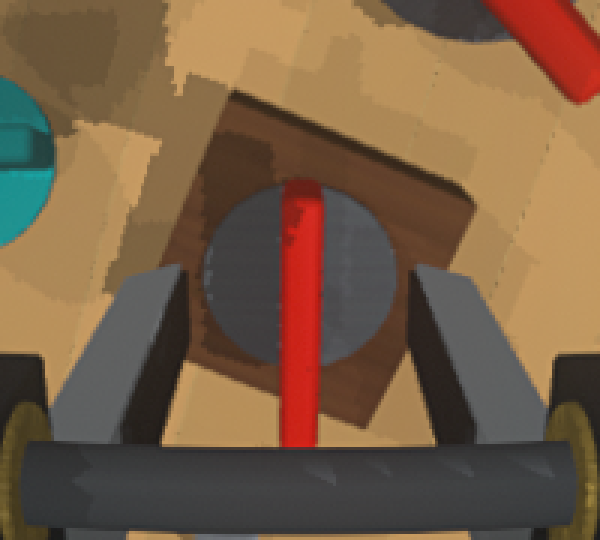

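Emit:
servo_tool(targets="0.5 -0.002 0.113 -0.001 0 0 0;0.5 -0.002 0.113 -0.001 0 0 0;0.5 -0.002 0.113 -0.001 0 0 0;0.5 -0.002 0.113 -0.001 0 0 0")

```text
time: 4.15
tool_pos: [0.5629, -0.1756, 0.1428]
ee_rot: [-3.141, -0.0, 1.885]
wrist_force: [0.5, -0.3, 0.1]
width: 0.0469
```

Run:
```python
from h import *
s=snap('wrist','w3.png');o=get_obs()
print(o['tool_pos'],o['ee_rot'],o['joint_positions'])
T=pose(o)
np.savez('sp.npz',W=s['W'],T=T,im=s['image'])
c=s['image'][120:300,160:360]; cv2.imwrite('pics/w3c.png',cv2.resize(c[:,:,::-1],None,fx=3,fy=3,interpolation=cv2.INTER_NEAREST))
h=masks(s)
m=(((h[...,0]<6)|(h[...,0]>174))&(h[...,1]>190)&(h[...,2]>60)).astype(np.uint8)
N,L,st,c=cv2.connectedComponentsWithStats(m)
for i in range(1,N):
  if st[i,4]>50:
    p=np.argwhere(L==i)[:,::-1].astype(np.float32); r=cv2.minAreaRect(p); print(st[i],r)
    print(((cast(s,cv2.boxPoints(r),.086)-T[:3,3])@T[:3,:3]).round(4))
# row extents
for v in range(150,275,6):
    u=np.where(m[v,200:330])[0]+200
    if len(u): print(v,u.min(),u.max(),((cast(s,[[u.min()-.5,v],[u.max()+.5,v]],.086)-T[:3,3])@T[:3,:3])[:,:2].round(4).tolist())
```

```text
[ 0.5627783  -0.17582932  0.14295646] [-3.14136305e+00  6.76912704e-05  1.88482108e+00] [-3.98845941e-01  1.94767690e-01  1.37366656e+00 -2.01368466e-04
  1.57328782e+00 -2.28366750e+00]
[ 264   15   99  104 2477] ((314.1490478515625, 65.82675170898438), (131.84185791015625, 20.392078399658203), 47.045406341552734)
[[ 0.0029 -0.1406  0.057 ]
 [ 0.0148 -0.153   0.057 ]
 [ 0.0889 -0.0757  0.057 ]
 [ 0.0761 -0.0635  0.057 ]]
[ 250  148   15   93 1211] ((257.1844482421875, 194.01486206054688), (13.322938919067383, 92.17387390136719), 1.2453643083572388)
[[-0.0073  0.039   0.0569]
 [-0.0051 -0.0404  0.057 ]
 [ 0.0055 -0.0402  0.057 ]
 [ 0.0042  0.0392  0.0569]]
150 253 263 [[-0.0044, -0.0386], [0.0044, -0.0386]]
156 252 264 [[-0.0052, -0.0338], [0.0052, -0.0338]]
162 252 264 [[-0.0052, -0.0289], [0.0052, -0.0289]]
168 252 264 [[-0.0052, -0.024], [0.0053, -0.024]]
174 251 264 [[-0.0061, -0.0191], [0.0053, -0.0191]]
180 251 264 [[-0.0061, -0.0141], [0.0053, -0.0141]]
186 251 264 [[-0.0061, -0.0091], [0.0053, -0.0091]]
192 251 263 [[-0.0061, -0.004], [0.0045, -0.004]]
198 251 263 [[-0.0062, 0.0011], [0.0046, 0.0011]]
204 251 263 [[-0.0062, 0.0063], [0.0046, 0.0063]]
210 251 263 [[-0.0062, 0.0116], [0.0046, 0.0116]]
216 251 263 [[-0.0063, 0.0169], [0.0046, 0.0169]]
222 250 263 [[-0.0072, 0.0223], [0.0047, 0.0223]]
228 251 263 [[-0.0064, 0.0278], [0.0047, 0.0278]]
234 251 262 [[-0.0064, 0.0333], [0.0039, 0.0333]]
240 252 261 [[-0.0056, 0.039], [0.0031, 0.039]]
```

View pics/w3c.png

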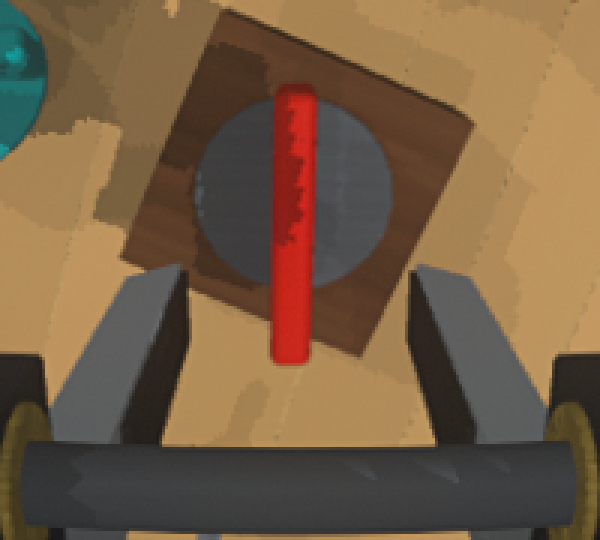

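Run:
```python
from h import *
d=np.load('sp.npz');T=d['T']; s=dict(image=d['im'],W=d['W'],fish=True,mtx=np.array([[297.31863964,0,258.99653946],[0,297.31863964,184.87568833],[0,0,1]]))
h=masks(s)
m=((h[...,1]<60)&(h[...,2]>45)).astype(np.uint8)
m[:145]=0;m[222:]=0;m[:,:215]=0;m[:,296:]=0
p=np.argwhere(m)[:,::-1]
k=cv2.convexHull(p.astype(np.int32));E=((cast(s,k[:,0],.037)-T[:3,3])@T[:3,:3])
c,r=cv2.minEnclosingCircle(E[:,:2].astype(np.float32));print(c,r,len(p))
for cc in (p[:,0].min(),p[:,0].max()): print(cc,p[p[:,0]==cc][:,1].mean())
print(E[:,:2].round(4).tolist())
for v in range(140,166,2): print(v,s['image'][v,258].tolist(), end=' ')
print()
for v in range(230,250,2): print(v,s['image'][v,257].tolist(), end=' ')
```

```text
(-0.011023769155144691, 0.00898209773004055) 0.0455944798886776 2390
215 215.0
290 183.0
[[0.0317, 0.005], [0.0308, 0.0091], [0.0289, 0.0153], [0.025, 0.0215], [0.0231, 0.0236], [0.0171, 0.0289], [0.0151, 0.03], [0.0101, 0.0321], [0.007, 0.0332], [-0.0443, 0.04], [-0.0437, 0.027], [-0.0325, -0.0061], [-0.0305, -0.0112], [-0.0274, -0.0171], [-0.0224, -0.023], [-0.0165, -0.0269], [-0.0126, -0.0289], [-0.0097, -0.0298], [0.0086, -0.0298], [0.0134, -0.0279], [0.0154, -0.0269], [0.0222, -0.0221], [0.0252, -0.0181], [0.0272, -0.0152], [0.0293, -0.0112], [0.0314, -0.0052]]
140 [92, 62, 42] 142 [95, 64, 41] 144 [93, 62, 41] 146 [89, 60, 40] 148 [98, 31, 21] 150 [113, 34, 25] 152 [174, 35, 24] 154 [200, 40, 27] 156 [188, 38, 28] 158 [191, 38, 27] 160 [204, 41, 30] 162 [205, 40, 30] 164 [188, 36, 27] 
230 [200, 38, 26] 232 [201, 39, 26] 234 [200, 40, 26] 236 [200, 40, 26] 238 [201, 40, 26] 240 [195, 36, 23] 242 [175, 128, 81] 244 [179, 142, 89] 246 [179, 142, 89] 248 [183, 146, 92]
```

Emit:
servo_tool(targets="0.5 -0.001 0.005 0.1 0 0 0.005;0.5 -0.001 0.005 0.2 0 0 0.005;0.5 -0.001 0.005 0.28 0 0 0.005;0.5 -0.001 0.005 0.33 0 0 0.005;0.5 -0.001 0.005 0.348 0 0 0.005;0.5 -0.001 0.005 0.348 0 0 0.005;0.5 -0.001 0.005 0.348 0 0 0.005")

```text
time: 4.78
tool_pos: [0.5649, -0.1768, 0.0569]
ee_rot: [3.14, 0.001, 1.868]
wrist_force: [-0.6, 0.6, 0.3]
width: 0.0467
```

Run:
```python
from h import *
o=get_obs();print(o['tool_pos'],o['ee_rot'],o['wrist_force'])
d=np.load('sp.npz');T=d['T'];ax=T[:3,3]+T[:3,:3]@[-.0003,.0012,0];print(ax,(ax-o['tool_pos'])@pose(o)[:3,:3])
s=snap('scene','s1.png')
```

```text
[ 0.56494899 -0.17678767  0.05690424] [3.14032293e+00 1.23836579e-03 1.86825881e+00] [-0.55773696  0.59217396  0.33900876]
[ 0.56401228 -0.17574398  0.1429562 ] [ 0.00116583 -0.00048041 -0.08605416]
```

View pics/s1.png

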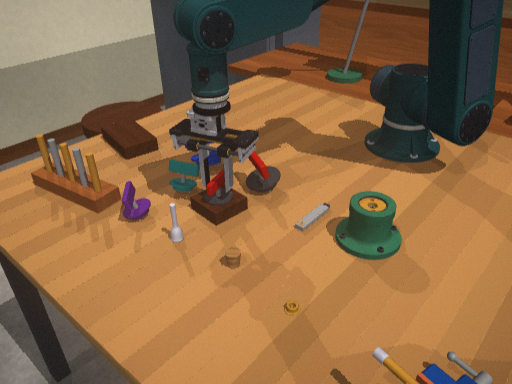

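Emit:
servo_tool(targets="0.3 0 0 0 0 0 0;0.1 0 0 0 0 0 0;0 0 0 0 0 0 0;0 0 0 0 0 0 0;0 0 0 0 0 0 0;0 0 0 0 0 0 0")

```text
time: 5.33
tool_pos: [0.5645, -0.1766, 0.0559]
ee_rot: [3.141, 0.0, 1.868]
wrist_force: [0.4, 1.7, -0.8]
width: 0.0122
```

Emit:
servo_tool(targets="0 0 0 -0.06 0 0 0;0 0 0 -0.14 0 0 0;0 0 0 -0.24 0 0 0;0 0 0 -0.34 0 0 0;0 0 0 -0.4 0 0 0;0 0 0 -0.42 0 0 0;0 0 0 -0.42 0 0 0;0 0 0 -0.42 0 0 0")

```text
time: 6.0
tool_pos: [0.5637, -0.1762, 0.159]
ee_rot: [-3.139, -0.002, 1.868]
wrist_force: [0.1, 0.7, -4.8]
width: 0.0118
```

Run:
```python
from h import *
o=get_obs();print(o['tool_pos'],o['ee_rot'],o['wrist_force'],o['wrist_torque'],o['width'])
s=snap('wrist','w4.png');c=s['image'][120:300,160:360]; cv2.imwrite('pics/w4c.png',cv2.resize(c[:,:,::-1],None,fx=3,fy=3,interpolation=cv2.INTER_NEAREST))
s=snap('top','t4.png')
o=get_obs();print(o['tool_pos'],o['ee_rot'],o['wrist_force'],o['wrist_torque'],o['width'])
go([.4422,.1371,.1625],2.165)
```

```text
[ 0.56368905 -0.17619233  0.15899522] [-3.13944015e+00 -1.70715246e-03  1.86838336e+00] [ 0.0988343   0.74782208 -4.77750236] [ 0.12275683 -0.13216396  0.0339247 ] 0.0117658564695801
[ 0.56326122 -0.17601177  0.15807523] [-3.13806009e+00 -2.90783520e-03  1.86832385e+00] [ 0.36829513  0.18458331 -4.09782602] [ 0.02241588 -0.12846211 -0.04708994] 0.011613102514422892
GO [ 1.3394 -0.0959 -0.0135] [-0.001  -0.0011 -0.0944]
```

View pics/w4c.png

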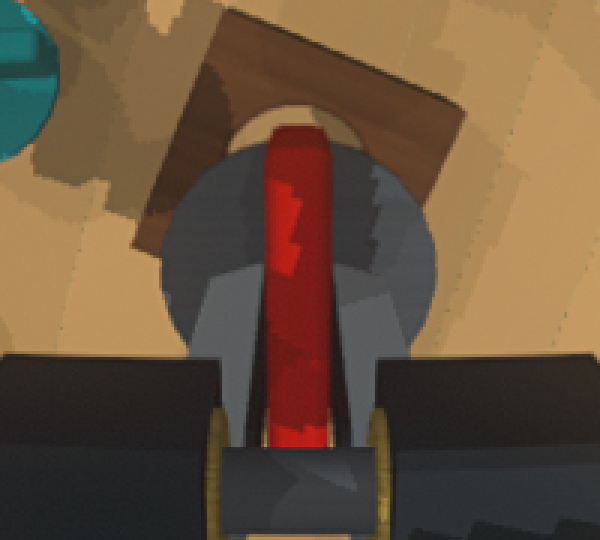

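Run:
```python
from h import *
im=cv2.imread('pics/w4.png'); h=cv2.cvtColor(im,cv2.COLOR_BGR2HSV)
m=((h[...,1]<75)&(h[...,2]>35)).astype(np.uint8)
m[:160]=0;m[232:]=0;m[:,:205]=0;m[:,310:]=0
s=dict(W=np.array([[ 9.99999323e-01,9.67366823e-04,-6.46413023e-04,-2.79260204e-04],[-7.88983653e-04,9.72163603e-01,2.34301741e-01,-6.82382514e-02],[8.55074944e-04,-2.34301073e-01,9.72163709e-01,-1.79000015e-01],[0,0,0,1]]),fish=True,mtx=np.array([[297.31863964,0,258.99653946],[0,297.31863964,184.87568833],[0,0,1]]))
pts=[]
for v in range(170,232,4):
    u=np.where(m[v])[0]; print(v,u.min(),u.max(),end='; ')
    pts+= [(u.min()-.5,v),(u.max()+.5,v)]
P=cast(s,pts,.019)[:,:2]
from scipy.optimize import least_squares
r=least_squares(lambda q:np.hypot(P[:,0]-q[0],P[:,1]-q[1])-q[2],[0,0,.033],loss='soft_l1',f_scale=.0005);print(r.x, r.fun.round(4))
# predicted bar-end pixel rows for axis y offset 0
print(proj(s,[[0,-.04,-.030],[0,-.04,-.002],[-.006,-.02,-.03],[.006,-.02,-.03]]))
```

```text
170 239 279; 174 232 286; 178 227 291; 182 223 294; 186 221 297; 190 218 300; 194 217 301; 198 215 303; 202 214 304; 206 214 304; 210 214 304; 214 214 304; 218 215 304; 222 216 302; 226 217 301; 230 219 299; [-0.00038617 -0.00155968  0.03241249] [ 0.0001  0.0001  0.0001  0.0001  0.0002  0.0001  0.0003 -0.0002 -0.0002
 -0.0003  0.0002  0.0001 -0.0004 -0.0004  0.0001  0.0001  0.0002  0.0002
 -0.0002 -0.0002 -0.0002 -0.0003 -0.     -0.0001 -0.0003  0.0004 -0.0002
 -0.0002  0.0002  0.0002  0.0002  0.0002]
[[259.75044438 170.24739976]
 [259.67456288 161.59765617]
 [248.30019552 207.62892132]
 [271.09225733 207.64927351]]
```

Emit:
servo_tool(targets="0 0.06 0 -0.01 0 0 0;0 0.16 -0.01 -0.013 0 0 0;0 0.28 -0.02 -0.013 0 0 -0.02;0 0.4 -0.03 -0.013 0 0 -0.04;0 0.52 -0.04 -0.013 0 0 -0.06;0 0.64 -0.05 -0.013 0 0 -0.08;0 0.76 -0.06 -0.013 0 0 -0.094;0 0.88 -0.07 -0.013 0 0 -0.094;0 0.96 -0.07 -0.013 0 0 -0.094;0 1 -0.07 -0.013 0 0 -0.094;0 1 -0.07 -0.013 0 0 -0.094")

```text
time: 7.02
tool_pos: [0.4731, 0.0595, 0.1634]
ee_rot: [-3.141, -0.001, 2.167]
wrist_force: [0.1, 0.5, -4.2]
width: 0.0118
```

Run:
```python
from h import *
o=get_obs();print(o['tool_pos'],o['ee_rot'],o['wrist_force'],o['wrist_torque'],o['width'])
go([.4423,.1376,.1425],2.165)
```

```text
[0.47309622 0.05946213 0.16336852] [-3.14089989e+00 -1.26290280e-03  2.16713660e+00] [ 0.11969366  0.46545548 -4.24748544] [ 0.06107878 -0.07827073 -0.0430411 ] 0.011800615011673735
GO [0.3277 0.0737 0.0838] [-0.0002 -0.0004  0.0007]
```

Emit:
servo_tool(targets="0 0.1 0.02 0 0 0 0;0 0.21 0.05 0 0 0 0;0 0.3 0.07 0 0 0 0;0 0.328 0.074 0 0 0 0;0 0.328 0.074 0.03 0 0 0;0 0.328 0.074 0.06 0 0 0;0 0.328 0.074 0.06 0 0 0;0 0.328 0.074 0.06 0 0 0;0 0.328 0.074 0.06 0 0 0")

```text
time: 7.77
tool_pos: [0.4442, 0.1346, 0.1485]
ee_rot: [-3.141, 0.0, 2.162]
wrist_force: [0.1, -0.4, -3.6]
width: 0.0117
```

Run:
```python
from h import *
o=get_obs();print(o['tool_pos'],o['ee_rot'],o['wrist_force'],o['wrist_torque'],o['width'])
for n in ('wrist','top','scene'):
    s=snap(n,n+'5.png')
    o=get_obs();print(o['tool_pos'],o['ee_rot'],o['wrist_force'])
    b={'wrist':(160,120,360,300),'top':(120,200,220,290),'scene':(310,120,440,270)}[n]
    c=s['image'][b[1]:b[3],b[0]:b[2]]; cv2.imwrite(f'pics/{n}5c.png',cv2.resize(c[:,:,::-1],None,fx=3.8,fy=3.8,interpolation=cv2.INTER_NEAREST))
```

```text
[0.44421921 0.13464265 0.1485242 ] [-3.14067681e+00  1.73310551e-04  2.16194391e+00] [ 0.13325636 -0.35225708 -3.62914143] [ 0.18315794 -0.10200681  0.01752815] 0.011734137730257358
[0.44436978 0.13487357 0.14889642] [-3.14140102e+00  3.12676130e-04  2.16220045e+00] [-0.81570502 -0.63528234 -4.28633611]
[0.4444123  0.13504765 0.14912446] [3.14136237e+00 4.43514940e-04 2.16247997e+00] [ 0.70169863 -0.17009015 -2.9730496 ]
[0.44438661 0.13521718 0.14923671] [3.14115357e+00 4.89782845e-04 2.16277128e+00] [ 0.33926144 -0.29513993 -4.1546726 ]
```

View pics/wrist5c.png

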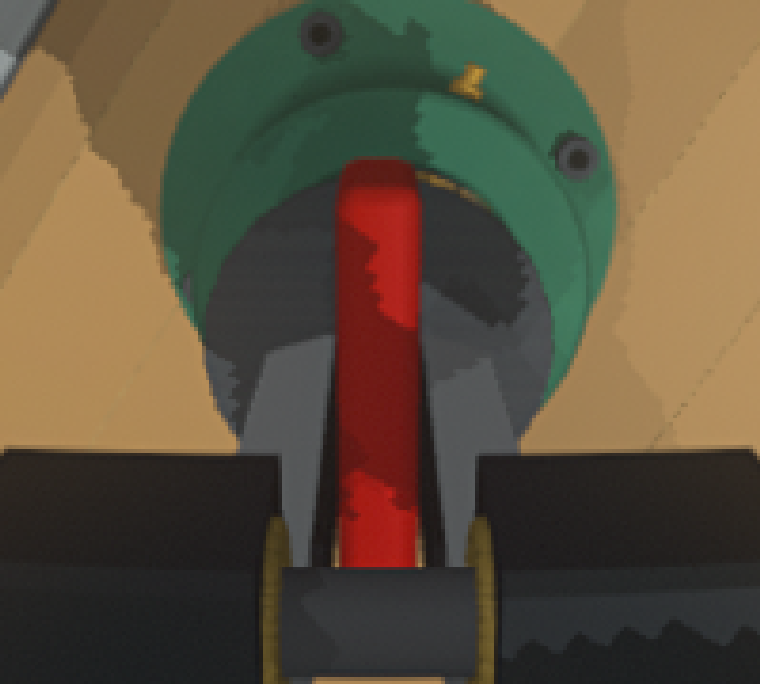

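View pics/scene5c.png

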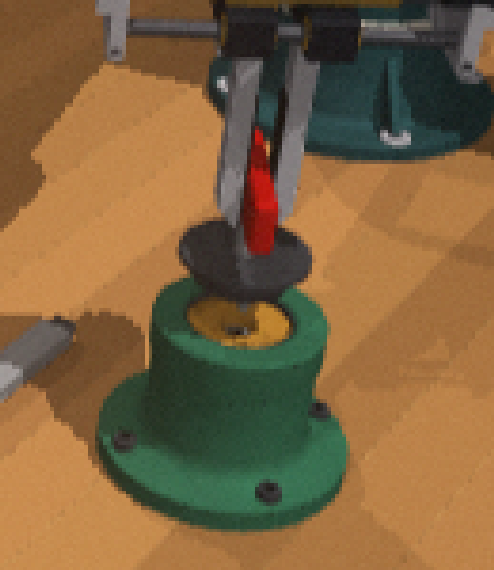

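```bash
cat >> h.py <<'E'
S0=dict(W=np.array([[ 9.99999323e-01,9.67366823e-04,-6.46413023e-04,-2.79260204e-04],[-7.88983653e-04,9.72163603e-01,2.34301741e-01,-6.82382514e-02],[8.55074944e-04,-2.34301073e-01,9.72163709e-01,-1.79000015e-01],[0,0,0,1]]),fish=True,mtx=np.array([[297.31863964,0,258.99653946],[0,297.31863964,184.87568833],[0,0,1]]))
E
python3 - <<'E'
from h import *
def bolts(f,zz):
    im=cv2.imread('pics/'+f); g=masks(dict(image=im[:,:,::-1].copy()))
    out=[]
    for (u,v) in ((243,129),(312,162)):
        sat=g[v-9:v+10,u-9:u+10,1].astype(float); w=(sat<70)*1.
        yy,xx=np.mgrid[v-9:v+10,u-9:u+10]; out.append([(w*xx).sum()/w.sum(),(w*yy).sum()/w.sum(),w.sum()])
    out=np.array(out);print(f,out.round(2).tolist())
    return lambda z:cast(S0,out[:,:2],z)
for f,zs in (('w1.png',(.1205,.1225,.1245)),('wrist5.png',(.127,.129,.131,.133))):
    b=bolts(f,0)
    for z in zs:
        P=b(z);print(z,P[:,:2].round(4).tolist(),'mid',P.mean(0)[:2].round(4),'d',np.linalg.norm(P[0]-P[1]).round(5),'ang',np.arctan2(*(P[1]-P[0])[[1,0]]).round(4))
E
```

```text
w1.png [[242.0, 129.09, 130.0], [311.55, 162.89, 132.0]]
0.1205 [[-0.0176, -0.0536], [0.0537, -0.0194]] mid [ 0.018  -0.0365] d 0.07903 ang 0.4479
0.1225 [[-0.0177, -0.0535], [0.054, -0.0191]] mid [ 0.0182 -0.0363] d 0.07956 ang 0.4479
0.1245 [[-0.0178, -0.0534], [0.0544, -0.0188]] mid [ 0.0183 -0.0361] d 0.08009 ang 0.4479
wrist5.png [[243.71, 128.1, 126.0], [312.23, 161.16, 128.0]]
0.127 [[-0.0162, -0.0543], [0.0555, -0.0202]] mid [ 0.0196 -0.0373] d 0.07939 ang 0.4444
0.129 [[-0.0163, -0.0542], [0.0558, -0.0199]] mid [ 0.0198 -0.0371] d 0.07991 ang 0.4444
0.131 [[-0.0164, -0.0542], [0.0562, -0.0196]] mid [ 0.0199 -0.0369] d 0.08043 ang 0.4444
0.133 [[-0.0165, -0.0541], [0.0566, -0.0193]] mid [ 0.02   -0.0367] d 0.08094 ang 0.4444
```

Emit:
servo_tool(targets="0 0.007 0 0 0 0 0;0 0.0134 0 0.01 0 0 0;0 0.0134 0 0.03 0 0 0;0 0.0134 0 0.05 0 0 0;0 0.0134 0 0.055 0 0 0;0 0.0134 0 0.055 0 0 0")

```text
time: 8.42
tool_pos: [0.4414, 0.1384, 0.1341]
ee_rot: [-3.14, -0.001, 2.164]
wrist_force: [0.2, -0.0, -3.2]
width: 0.0121
```

```bash
cat > st.py <<'E'
from h import *
o=get_obs();print(o['tool_pos'].round(4),o['ee_rot'].round(4),'F',o['wrist_force'].round(2),'M',o['wrist_torque'].round(3),'w',round(o['width'],4),'q6',o['joint_positions'][5].round(3),'jt',o['joint_torque'].round(2))
T=pose(o);print('F tool',(o['wrist_force']@T[:3,:3]).round(2),'rel ring target',((np.array([.4423,.1376,.120])-T[:3,3])@T[:3,:3]).round(4))
E
python3 st.py
python3 - <<'E'
from h import *
s=snap('wrist','w6.png')
im=s['image'];g=masks(s);out=[]
for (u,v) in ((246,128),(315,160)):
    sat=g[v-9:v+10,u-9:u+10,1].astype(float); w=(sat<70)*1.
    yy,xx=np.mgrid[v-9:v+10,u-9:u+10]; out.append([(w*xx).sum()/w.sum(),(w*yy).sum()/w.sum()])
print(out)
for z in (.11,.113,.116,.119):
    P=cast(S0,out,z);print(z,P.mean(0)[:2].round(4),np.linalg.norm(P[0]-P[1]).round(5),'ang',np.arctan2(*(P[1]-P[0])[[1,0]]).round(4))
cv2.imwrite('pics/w6c.png',cv2.resize(im[100:280,160:360,::-1],None,fx=3,fy=3))
E
python3 st.py
```

```text
[0.4414 0.1384 0.1341] [-3.1397e+00 -7.0000e-04  2.1638e+00] F [ 0.23 -0.01 -3.24] M [ 0.104 -0.147 -0.02 ] w 0.0121 q6 -1.983 jt [ 1.000e-02 -2.779e+01 -3.143e+01 -5.000e-02  3.000e-02 -0.000e+00]
F tool [-0.14  0.19  3.24] rel ring target [-0.0012  0.0003  0.0141]
[[np.float64(240.05555555555554), np.float64(129.07777777777778)], [np.float64(310.89166666666665), np.float64(163.05833333333334)]]
0.11 [ 0.0161 -0.0376] 0.07745 ang 0.4434
0.113 [ 0.0163 -0.0372] 0.07826 ang 0.4434
0.116 [ 0.0165 -0.0369] 0.07906 ang 0.4434
0.119 [ 0.0166 -0.0366] 0.07986 ang 0.4434
[0.4417 0.1385 0.1346] [-3.1405e+00 -3.0000e-04  2.1638e+00] F [ 0.97 -0.74 -3.48] M [ 0.106 -0.174 -0.001] w 0.012 q6 -1.982 jt [ 1.000e-02 -2.757e+01 -3.117e+01 -4.000e-02  7.000e-02  0.000e+00]
F tool [-1.16  0.4   3.48] rel ring target [-0.0011  0.      0.0146]
```

View pics/w6c.png

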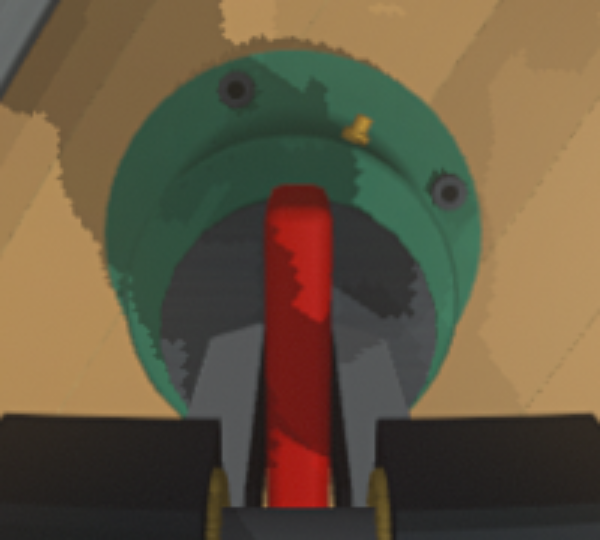

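Emit:
servo_tool(targets="0 0 0.001 0.01 0 0 0;0 0 0.001 0.02 0 0 0;0 0 0.001 0.028 0 0 0;0 0 0.001 0.036 0 0 0;0 0 0.001 0.036 0 0 0;0 0 0.001 0.036 0 0 0")

```text
time: 8.97
tool_pos: [0.4422, 0.1386, 0.1261]
ee_rot: [-3.141, -0.0, 2.164]
wrist_force: [0.9, 0.2, -3.7]
width: 0.0119
```

```bash
python3 st.py
```

```text
[0.4422 0.1386 0.1261] [-3.1413 -0.      2.1636] F [ 0.89  0.22 -3.73] M [ 0.111 -0.164  0.048] w 0.0119 q6 -1.982 jt [ 1.000e-02 -2.772e+01 -3.113e+01 -4.000e-02  6.000e-02 -0.000e+00]
F tool [-0.31  0.86  3.73] rel ring target [-0.0009 -0.0005  0.0061]
```

Emit:
servo_tool(targets="0 0 0 0.005 0 0 0;0 0 0 0.01 0 0 0;0 0 0 0.015 0 0 0;0 0 0 0.015 0 0 0")

```text
time: 9.3
tool_pos: [0.4423, 0.1383, 0.1222]
ee_rot: [-3.141, 0.001, 2.164]
wrist_force: [0.1, -1.1, -3.5]
width: 0.0116
```

```bash
python3 st.py
```

```text
[0.4423 0.1383 0.1222] [-3.1411e+00  8.0000e-04  2.1635e+00] F [ 0.07 -1.07 -3.51] M [-0.227 -0.187  0.023] w 0.0116 q6 -1.982 jt [ 7.400e-01 -2.785e+01 -3.110e+01  5.400e-01  1.200e-01 -2.000e-02]
F tool [-0.93 -0.54  3.51] rel ring target [-0.0005 -0.0004  0.0022]
```

Emit:
servo_tool(targets="0 0 0 0.005 0 0 0;0 0 0 0.01 0 0 0;0 0 0 0.014 0 0 0;0 0 0 0.014 0 0 0")

```text
time: 9.63
tool_pos: [0.4425, 0.1383, 0.1199]
ee_rot: [3.141, 0.001, 2.164]
wrist_force: [-2.3, -3.4, 2.2]
width: 0.0117
```

```bash
python3 st.py
```

```text
[0.4425 0.1383 0.1199] [3.1413e+00 1.1000e-03 2.1635e+00] F [-2.35 -3.36  2.18] M [-0.619  0.201 -0.048] w 0.0117 q6 -1.982 jt [ 1.100e+00 -2.532e+01 -2.930e+01  9.300e-01 -6.700e-01 -2.000e-02]
F tool [-1.48 -3.83 -2.18] rel ring target [-0.0005 -0.0006 -0.0001]
```

Emit:
servo_tool(targets="0 -0.001 -0.002 0 0 0 0;0 -0.001 -0.002 0.004 0 0 0;0 -0.001 -0.002 0.004 0 0 0")

```text
time: 9.88
tool_pos: [0.4425, 0.1383, 0.1198]
ee_rot: [3.14, 0.001, 2.164]
wrist_force: [-2.7, -1.3, 7.2]
width: 0.0119
```

```bash
python3 st.py
python3 - <<'E'
from h import *
for n in ('wrist','scene'):
    s=snap(n,n+'7.png')
    b={'wrist':(160,100,360,280),'scene':(310,120,440,270)}[n]
    c=s['image'][b[1]:b[3],b[0]:b[2]]; cv2.imwrite(f'pics/{n}7c.png',cv2.resize(c[:,:,::-1],None,fx=3.8,fy=3.8,interpolation=cv2.INTER_NEAREST))
E
python3 st.py
```

```text
[0.4425 0.1383 0.1198] [3.1397e+00 9.0000e-04 2.1637e+00] F [-2.67 -1.27  7.21] M [-0.449  0.542 -0.052] w 0.0119 q6 -1.983 jt [  0.72 -23.13 -27.44   0.69  -1.1   -0.03]
F tool [ 0.43 -2.91 -7.22] rel ring target [-0.0004 -0.0006 -0.0002]
[0.4425 0.1383 0.1198] [3.1397e+00 9.0000e-04 2.1637e+00] F [-2.1  -2.72  7.39] M [-0.49   0.513 -0.062] w 0.012 q6 -1.983 jt [  0.73 -23.06 -27.39   0.69  -1.13  -0.03]
F tool [-1.09 -3.24 -7.4 ] rel ring target [-0.0004 -0.0006 -0.0002]
```

View pics/scene7c.png

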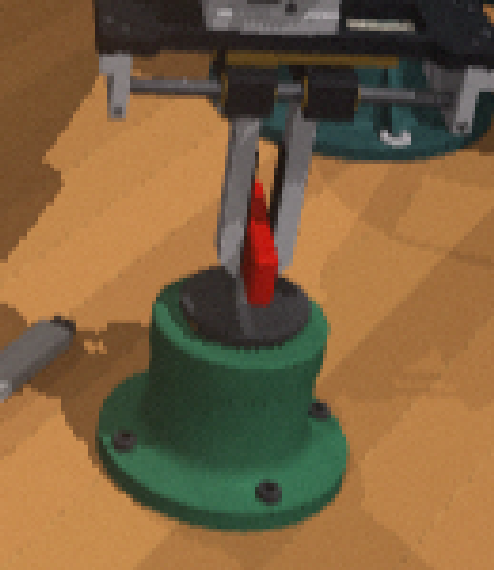

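View pics/wrist7c.png

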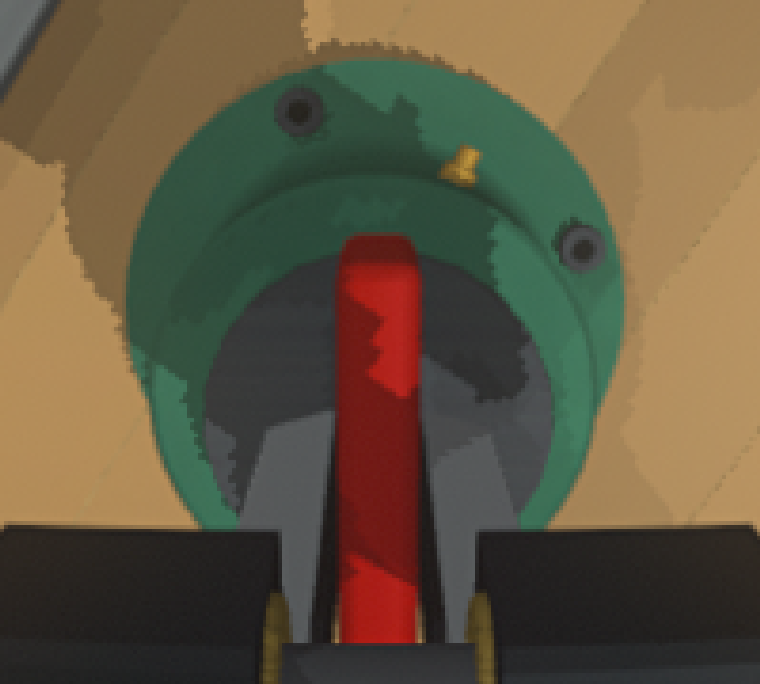

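Emit:
servo_tool(targets="0 0 -0.002 0 0 0 0;0 0 -0.002 0 0 0 0.02;0 0 -0.002 0 0 0 0.04;0 0 -0.002 0 0 0 0.06;0 0 -0.002 0 0 0 0.08;0 0 -0.002 0 0 0 0.08")

```text
time: 10.48
tool_pos: [0.4427, 0.1381, 0.1198]
ee_rot: [3.138, 0.001, 1.91]
wrist_force: [-1.5, -1.7, 5.7]
width: 0.0117
```

```bash
python3 st.py
```

```text
[0.4427 0.1381 0.1198] [3.1380e+00 6.0000e-04 1.9104e+00] F [-1.46 -1.71  5.69] M [-0.439  0.136 -0.053] w 0.0117 q6 -1.73 jt [  0.84 -23.59 -27.23   0.69  -0.51   0.33]
F tool [-1.13 -1.93 -5.7 ] rel ring target [-0.0003 -0.0006 -0.0002]
```

Emit:
servo_tool(targets="0 0 0 0 0 0 0;0 0 0 0 0 0 0.005;0 0 0 0 0 0 0.01;0 0 0 0 0 0 0.01")

```text
time: 10.82
tool_pos: [0.4428, 0.1381, 0.1197]
ee_rot: [3.138, 0.001, 1.881]
wrist_force: [-0.6, -1.6, 6.5]
width: 0.0118
```

```bash
python3 st.py
```

```text
[0.4428 0.1381 0.1197] [3.1380e+00 5.0000e-04 1.8807e+00] F [-0.63 -1.63  6.53] M [-0.422  0.086  0.035] w 0.0118 q6 -1.701 jt [  0.77 -23.61 -27.23   0.72  -0.48   0.13]
F tool [-1.37 -1.08 -6.53] rel ring target [-0.0003 -0.0006 -0.0003]
```

Emit:
servo_tool(targets="0 0 0 0 0 0 0.006;0 0 0 0 0 0 0.012;0 0 0 0 0 0 0.012")

```text
time: 11.07
tool_pos: [0.4428, 0.1381, 0.1197]
ee_rot: [3.138, 0.0, 1.843]
wrist_force: [-1.4, -2.2, 7.2]
width: 0.0115
```

```bash
python3 st.py
```

```text
[0.4428 0.1381 0.1197] [3.1379e+00 5.0000e-04 1.8428e+00] F [-1.39 -2.23  7.21] M [-0.397  0.091  0.04 ] w 0.0115 q6 -1.663 jt [  0.81 -23.65 -27.23   0.74  -0.45   0.15]
F tool [-1.78 -1.91 -7.22] rel ring target [-0.0003 -0.0006 -0.0003]
```

Emit:
servo_tool(targets="0 0 0 0 0 0 0.005;0 0 0 0 0 0 0.01;0 0 0 0 0 0 0.01")

```text
time: 11.32
tool_pos: [0.4428, 0.1381, 0.1198]
ee_rot: [3.138, 0.0, 1.812]
wrist_force: [-1.0, -2.2, 5.7]
width: 0.0118
```

```bash
python3 st.py
```

```text
[0.4428 0.1381 0.1198] [3.1378e+00 4.0000e-04 1.8115e+00] F [-1.04 -2.17  5.73] M [-0.476  0.061  0.005] w 0.0118 q6 -1.631 jt [  0.83 -23.69 -27.23   0.76  -0.42   0.13]
F tool [-1.86 -1.51 -5.74] rel ring target [-0.0003 -0.0006 -0.0003]
```

Emit:
servo_tool(targets="0 0 0 0 0 0 0.005;0 0 0 0 0 0 0.01;0 0 0 0 0 0 0.01")

```text
time: 11.57
tool_pos: [0.4429, 0.1381, 0.1197]
ee_rot: [3.138, 0.0, 1.78]
wrist_force: [-0.5, -1.8, 5.5]
width: 0.0119
```

```bash
python3 st.py
```

```text
[0.4429 0.1381 0.1197] [3.1377e+00 3.0000e-04 1.7801e+00] F [-0.5  -1.81  5.46] M [-0.483  0.125  0.011] w 0.0119 q6 -1.6 jt [  0.86 -23.72 -27.23   0.78  -0.39   0.13]
F tool [-1.67 -0.84 -5.47] rel ring target [-0.0003 -0.0007 -0.0003]
```

Emit:
servo_tool(targets="0 0 0 0 0 0 0.005;0 0 0 0 0 0 0.01;0 0 0 0 0 0 0.01")

```text
time: 11.82
tool_pos: [0.4429, 0.138, 0.1197]
ee_rot: [3.138, 0.0, 1.749]
wrist_force: [-0.6, -2.1, 6.2]
width: 0.0118
```

```bash
python3 st.py
```

```text
[0.4429 0.138  0.1197] [3.1377e+00 3.0000e-04 1.7487e+00] F [-0.59 -2.1   6.17] M [-0.464  0.082  0.023] w 0.0118 q6 -1.569 jt [  0.89 -23.75 -27.23   0.81  -0.36   0.13]
F tool [-1.96 -0.93 -6.18] rel ring target [-0.0003 -0.0006 -0.0003]
```

Emit:
servo_tool(targets="0 0 0 0 0 0 0.006;0 0 0 0 0 0 0.012;0 0 0 0 0 0 0.012")

```text
time: 12.07
tool_pos: [0.4429, 0.138, 0.1197]
ee_rot: [3.138, 0.0, 1.711]
wrist_force: [-0.6, -3.1, 4.7]
width: 0.0117
```

```bash
python3 st.py
```

```text
[0.4429 0.138  0.1197] [3.1377e+00 2.0000e-04 1.7108e+00] F [-0.63 -3.07  4.67] M [-0.522  0.033  0.003] w 0.0117 q6 -1.531 jt [  0.94 -23.79 -27.23   0.83  -0.33   0.15]
F tool [-2.95 -1.03 -4.67] rel ring target [-0.0003 -0.0007 -0.0003]
```

Emit:
servo_tool(targets="0 0 0 0 0 0 0.006;0 0 0 0 0 0 0.012;0 0 0 0 0 0 0.012")

```text
time: 12.32
tool_pos: [0.443, 0.138, 0.1197]
ee_rot: [3.138, 0.0, 1.673]
wrist_force: [-0.2, -1.8, 5.5]
width: 0.0117
```

```bash
python3 st.py
```

```text
[0.443  0.138  0.1197] [3.1376e+00 1.0000e-04 1.6731e+00] F [-0.24 -1.75  5.49] M [-0.463  0.054  0.026] w 0.0117 q6 -1.493 jt [  0.97 -23.83 -27.24   0.86  -0.3    0.15]
F tool [-1.72 -0.39 -5.49] rel ring target [-0.0003 -0.0007 -0.0003]
```

Emit:
servo_tool(targets="0 0 0 0 0 0 0.006;0 0 0 0 0 0 0.012;0 0 0 0 0 0 0.012")

```text
time: 12.57
tool_pos: [0.443, 0.1379, 0.1197]
ee_rot: [3.137, 0.0, 1.635]
wrist_force: [-0.8, -3.3, 5.1]
width: 0.0116
```

```bash
python3 st.py
```

```text
[0.443  0.1379 0.1197] [3.1374 0.     1.6354] F [-0.78 -3.31  5.11] M [-0.545 -0.05   0.037] w 0.0116 q6 -1.455 jt [  1.01 -23.87 -27.24   0.89  -0.27   0.15]
F tool [-3.25 -0.97 -5.12] rel ring target [-0.0003 -0.0007 -0.0003]
```

Emit:
servo_tool(targets="0 0 0 0 0 0 0.006;0 0 0 0 0 0 0.012;0 0 0 0 0 0 0.012")

```text
time: 12.82
tool_pos: [0.443, 0.1379, 0.1196]
ee_rot: [3.137, -0.0, 1.598]
wrist_force: [0.1, -3.5, 5.8]
width: 0.0115
```

```bash
python3 st.py
```

```text
[0.443  0.1379 0.1196] [ 3.1375e+00 -1.0000e-04  1.5977e+00] F [ 0.07 -3.48  5.75] M [-0.578 -0.05   0.044] w 0.0115 q6 -1.418 jt [  1.06 -23.78 -27.09   0.93  -0.22   0.15]
F tool [-3.48 -0.   -5.75] rel ring target [-0.0003 -0.0007 -0.0004]
```

Emit:
servo_tool(targets="0 0 0 0 0 0 0.006;0 0 0 0 0 0 0.012;0 0 0 0 0 0 0.012")

```text
time: 13.07
tool_pos: [0.4431, 0.1379, 0.1197]
ee_rot: [3.137, -0.0, 1.56]
wrist_force: [-0.4, -3.1, 5.3]
width: 0.0118
```

```bash
python3 st.py
```

```text
[0.4431 0.1379 0.1197] [ 3.1373e+00 -1.0000e-04  1.5599e+00] F [-0.36 -3.08  5.29] M [-0.541 -0.063  0.014] w 0.0118 q6 -1.38 jt [  1.1  -23.81 -27.09   0.96  -0.2    0.15]
F tool [-3.08 -0.31 -5.29] rel ring target [-0.0003 -0.0008 -0.0003]
```

Emit:
servo_tool(targets="0 0 0 0 0 0 0.006;0 0 0 0 0 0 0.012;0 0 0 0 0 0 0.012")

```text
time: 13.32
tool_pos: [0.4431, 0.1378, 0.1196]
ee_rot: [3.137, -0.0, 1.522]
wrist_force: [-0.7, -2.4, 4.2]
width: 0.0119
```

```bash
python3 st.py
```

```text
[0.4431 0.1378 0.1196] [ 3.1373e+00 -2.0000e-04  1.5222e+00] F [-0.67 -2.37  4.23] M [-0.53  -0.044  0.011] w 0.0119 q6 -1.342 jt [  1.14 -23.85 -27.1    0.99  -0.17   0.15]
F tool [-2.4  -0.53 -4.23] rel ring target [-0.0003 -0.0007 -0.0004]
```

Emit:
servo_tool(targets="0 0 0 0 0 0 0.006;0 0 0 0 0 0 0.012;0 0 0 0 0 0 0.012")

```text
time: 13.57
tool_pos: [0.4431, 0.1378, 0.1196]
ee_rot: [3.137, -0.0, 1.485]
wrist_force: [0.3, -3.4, 4.4]
width: 0.0118
```

```bash
python3 st.py
```

```text
[0.4431 0.1378 0.1196] [ 3.1374e+00 -3.0000e-04  1.4846e+00] F [ 0.31 -3.36  4.37] M [-0.554  0.004  0.12 ] w 0.0118 q6 -1.305 jt [  1.11 -23.85 -27.12   1.02  -0.18   0.2 ]
F tool [-3.32  0.62 -4.37] rel ring target [-0.0003 -0.0007 -0.0004]
```

Emit:
servo_tool(targets="0 0 0 0 0 0 0.006;0 0 0 0 0 0 0.012;0 0 0 0 0 0 0.012")

```text
time: 13.82
tool_pos: [0.4429, 0.1374, 0.1196]
ee_rot: [3.138, 0.001, 1.447]
wrist_force: [0.8, -3.6, 5.0]
width: 0.0117
```

```bash
python3 st.py
```

```text
[0.4429 0.1374 0.1196] [3.1376e+00 6.0000e-04 1.4469e+00] F [ 0.85 -3.57  4.98] M [-0.819  0.005  0.163] w 0.0117 q6 -1.267 jt [  1.52 -23.7  -27.2    1.39  -0.37   0.24]
F tool [-3.44  1.3  -4.97] rel ring target [ 0.0002 -0.0007 -0.0004]
```

Emit:
servo_tool(targets="0 0 0 0 0 0 0.006;0 0 0 0 0 0 0.012;0 0 0 0 0 0 0.012")

```text
time: 14.07
tool_pos: [0.4428, 0.137, 0.1196]
ee_rot: [3.138, 0.001, 1.41]
wrist_force: [-0.3, -4.8, 6.2]
width: 0.0115
```

```bash
python3 st.py
python3 - <<'E'
from h import *
s=snap('wrist','w8.png')
cv2.imwrite('pics/w8c.png',cv2.resize(s['image'][100:280,160:360,::-1],None,fx=3,fy=3))
E
```

```text
[0.4428 0.137  0.1196] [3.1377e+00 1.3000e-03 1.4096e+00] F [-0.33 -4.77  6.2 ] M [-0.979 -0.013  0.268] w 0.0115 q6 -1.23 jt [  1.68 -23.59 -27.25   1.68  -0.51   0.4 ]
F tool [-4.77  0.47 -6.2 ] rel ring target [ 0.0005 -0.0006 -0.0004]
```

View pics/w8c.png

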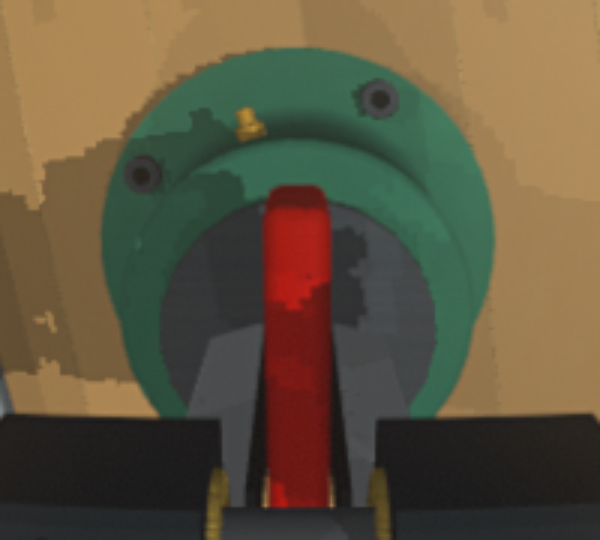

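Emit:
servo_tool(targets="0 -0.002 0 0 0 0 0.004;0 -0.003 0 0 0 0 0.008;0 -0.003 0 0 0 0 0.008")

```text
time: 14.37
tool_pos: [0.4428, 0.1369, 0.1196]
ee_rot: [3.138, -0.0, 1.385]
wrist_force: [0.3, -2.7, 5.6]
width: 0.0121
```

```bash
python3 st.py
```

```text
[0.4428 0.1369 0.1196] [ 3.1376e+00 -3.0000e-04  1.3853e+00] F [ 0.33 -2.74  5.6 ] M [-0.682 -0.017  0.454] w 0.0121 q6 -1.207 jt [  0.91 -23.72 -27.17   1.2   -0.31   0.53]
F tool [-2.63  0.85 -5.6 ] rel ring target [ 0.0006 -0.0006 -0.0004]
```

Emit:
servo_tool(targets="0 -0.001 0 0 0 0 0.003;0 -0.001 0 0 0 0 0.003")

```text
time: 14.53
tool_pos: [0.4428, 0.1369, 0.1197]
ee_rot: [3.137, -0.001, 1.376]
wrist_force: [-0.8, -3.1, 5.4]
width: 0.0119
```

```bash
python3 st.py
python3 - <<'E'
from h import *
for i in range(4):
    vision.snapshot('top'); o=get_obs();print(o['wrist_torque'].round(3),o['joint_torque'][5].round(3),o['ee_rot'][2].round(4),o['wrist_force'].round(1))
E
```

```text
[0.4428 0.1369 0.1197] [ 3.1375e+00 -7.0000e-04  1.3762e+00] F [-0.83 -3.15  5.38] M [-0.62  -0.068  0.519] w 0.0119 q6 -1.198 jt [  0.7  -23.76 -27.14   1.06  -0.24   0.56]
F tool [-3.24 -0.19 -5.39] rel ring target [ 0.0006 -0.0007 -0.0003]
[-0.579 -0.01   0.493] 0.515 1.3765 [ 0.1 -2.3  5.1]
[-0.602 -0.028  0.531] 0.502 1.3766 [ 0.  -3.3  5. ]
[-0.6   -0.042  0.528] 0.5 1.3765 [-0.5 -2.6  4.7]
[-0.593 -0.092  0.522] 0.5 1.3766 [ 0.1 -1.9  5.7]
```

Emit:
servo_tool(targets="0 0 0 0 0 0 -0.01;0 0 0 0 0 0 -0.022;0 0 0 0 0 0 -0.022")

```text
time: 14.98
tool_pos: [0.4428, 0.1369, 0.1196]
ee_rot: [3.138, -0.001, 1.445]
wrist_force: [-0.7, -2.4, 5.2]
width: 0.0118
```

```bash
python3 st.py
```

```text
[0.4428 0.1369 0.1196] [ 3.1376e+00 -7.0000e-04  1.4454e+00] F [-0.72 -2.4   5.16] M [-0.557 -0.021  0.01 ] w 0.0118 q6 -1.268 jt [  1.   -23.75 -27.13   0.89  -0.24  -0.2 ]
F tool [-2.46 -0.4  -5.16] rel ring target [ 0.0006 -0.0006 -0.0004]
```

Emit:
servo_tool(targets="0 -0.003 0 0 0 0 -0.008;0 -0.003 0 -0.02 0 0 -0.008;0 -0.003 0 -0.03 0 0 -0.008;0 -0.003 0 -0.05 0 0 -0.008;0 -0.003 0 -0.08 0 0 -0.008;0 -0.003 0 -0.13 0 0 -0.008;0 -0.003 0 -0.17 0 0 -0.008;0 -0.003 0 -0.18 0 0 -0.008;0 -0.003 0 -0.18 0 0 -0.008")

```text
time: 15.73
tool_pos: [0.4421, 0.1364, 0.1643]
ee_rot: [3.139, -0.001, 1.469]
wrist_force: [0.0, 0.3, -4.1]
width: 0.0114
```

```bash
python3 st.py
python3 - <<'E'
from h import *
s=snap('scene','s9.png'); cv2.imwrite('pics/s9c.png',cv2.resize(s['image'][120:270,310:440,::-1],None,fx=3.8,fy=3.8))
s=snap('wrist','w9.png'); cv2.imwrite('pics/w9c.png',cv2.resize(s['image'][100:280,160:360,::-1],None,fx=3,fy=3))
go([.5640,-.1760,.16],1.87)
E
```

```text
[0.4421 0.1364 0.1643] [ 3.1391e+00 -8.0000e-04  1.4694e+00] F [ 0.04  0.32 -4.08] M [ 0.045 -0.03  -0.011] w 0.0114 q6 -1.293 jt [ 1.000e-02 -2.743e+01 -3.188e+01  1.000e-02  1.400e-01  0.000e+00]
F tool [0.32 0.   4.08] rel ring target [ 0.0012 -0.      0.0443]
GO [-1.1924  0.6153  0.0106] [-1.000e-04  0.000e+00 -1.275e-01]
```

View pics/s9c.png

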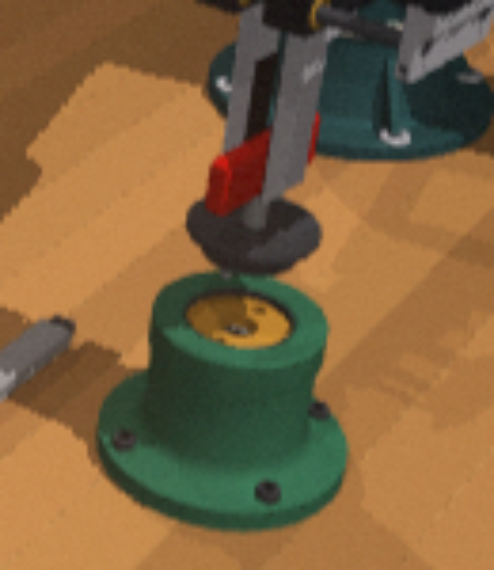

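View pics/w9c.png

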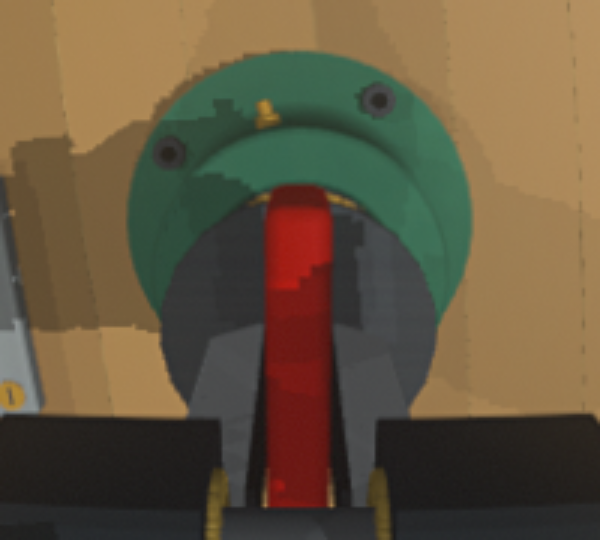

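Run:
```python
from h import *
d=np.load('sp.npz');T=d['T'];s=dict(S0);s['W']=d['W']
c=np.array([[228,8],[472,122],[362,357],[121,258]])/3-.33+[160,120]
P=cast(s,c,.032);print(P.round(4),P.mean(0),[np.linalg.norm(P[i]-P[i-1]).round(4) for i in range(4)])
print(T[:3,3])
```

```text
[[ 0.513  -0.2149  0.032 ]
 [ 0.5234 -0.1268  0.032 ]
 [ 0.6142 -0.1343  0.032 ]
 [ 0.6053 -0.2253  0.032 ]] [ 0.56398946 -0.1753113   0.032     ] [np.float64(0.0929), np.float64(0.0887), np.float64(0.0911), np.float64(0.0914)]
[ 0.5627783  -0.17582932  0.14295646]
```

Emit:
servo_tool(targets="0 -0.05 0.03 0 0 0 0;0 -0.15 0.08 0 0 0 -0.01;0 -0.26 0.14 0 0 0 -0.03;0 -0.37 0.19 0 0 0 -0.05;0 -0.48 0.25 0 0 0 -0.07;0 -0.59 0.3 0 0 0 -0.09;0 -0.7 0.36 0 0 0 -0.11;0 -0.81 0.42 0 0 0 -0.128;0 -0.9 0.47 0 0 0 -0.128;0 -0.97 0.5 0 0 0 -0.128;0 -1 0.52 0 0 0 -0.128;0 -1 0.52 0 0 0 -0.128")

```text
time: 16.83
tool_pos: [0.5454, -0.1272, 0.1616]
ee_rot: [-3.14, -0.001, 1.869]
wrist_force: [0.8, -0.2, -3.2]
width: 0.0118
```

```bash
python3 st.py
python3 - <<'E'
from h import *
go([.5640,-.1760,.16],1.87)
E
```

```text
[ 0.5454 -0.1272  0.1616] [-3.140e+00 -9.000e-04  1.869e+00] F [ 0.82 -0.17 -3.17] M [ 0.115 -0.138 -0.042] w 0.0118 q6 -2.199 jt [ -0.83 -37.05 -32.04  -0.21  -0.    -0.1 ]
F tool [-0.4   0.74  3.16] rel ring target [ 0.2834 -0.0207  0.0419]
GO [-0.2085  0.0139  0.0064] [-0.0005 -0.0003 -0.0003]
```

Emit:
servo_tool(targets="0 -0.08 0.005 0 0 0 0;0 -0.16 0.01 0 0 0 0;0 -0.2 0.015 0 0 0 0;0 -0.209 0.015 0 0 0 0;0 -0.209 0.015 0 0 0 0;0 -0.209 0.015 0 0 0 0")

```text
time: 17.33
tool_pos: [0.5641, -0.1731, 0.1628]
ee_rot: [-3.141, -0.001, 1.872]
wrist_force: [1.0, 0.8, -4.3]
width: 0.0121
```

Run:
```python
from h import *
s=snap('wrist','w10.png'); cv2.imwrite('pics/w10c.png',cv2.resize(s['image'][100:280,160:360,::-1],None,fx=3,fy=3))
o=get_obs();print(o['tool_pos'],o['ee_rot'])
go([.5640,-.1757,.12],1.87)
```

```text
[ 0.56410957 -0.1731325   0.16293697] [-3.14142602e+00 -1.06154404e-03  1.87264884e+00]
GO [-0.0099 -0.0034  0.1717] [-0.0001 -0.0003  0.0008]
```

View pics/w10c.png

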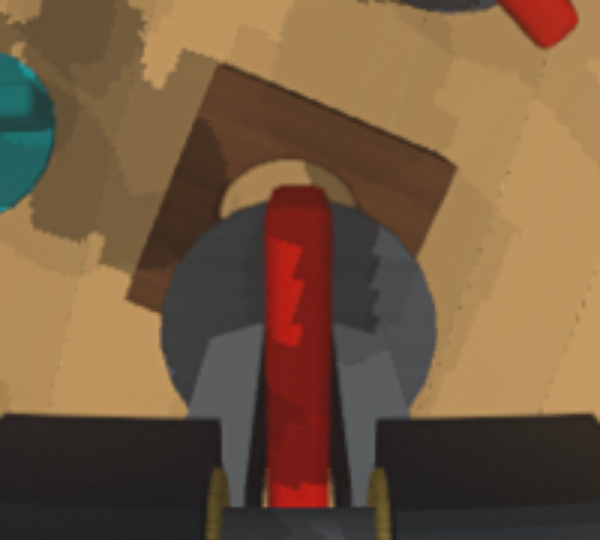

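Emit:
servo_tool(targets="0 -0.01 -0.003 0.02 0 0 0;0 -0.01 -0.003 0.1 0 0 0;0 -0.01 -0.003 0.2 0 0 0;0 -0.01 -0.003 0.28 0 0 0;0 -0.01 -0.003 0.31 0 0 0;0 -0.01 -0.003 0.31 0 0 0;0 -0.01 -0.003 0.31 0 0 0")

```text
time: 17.97
tool_pos: [0.5645, -0.1769, 0.0857]
ee_rot: [-3.142, -0.0, 1.872]
wrist_force: [0.5, 0.0, -3.3]
width: 0.0118
```

Run:
```python
from h import *
s=snap('wrist','w11.png'); cv2.imwrite('pics/w11c.png',cv2.resize(s['image'][100:280,160:360,::-1],None,fx=3,fy=3))
s=snap('scene','s11.png'); cv2.imwrite('pics/s11c.png',cv2.resize(s['image'][110:240,160:290,::-1],None,fx=4,fy=4))
o=get_obs();print(o['tool_pos'],o['ee_rot'],o['wrist_force'])
go([.5640,-.1757,.056],1.87)
```

```text
[ 0.56563021 -0.1775283   0.08755766] [3.13881475e+00 2.41151098e-03 1.87166765e+00] [ 0.37584264 -0.26405382 -3.52236264]
GO [ 0.0092 -0.0044  0.1262] [0.0009 0.0008 0.0005]
```

View pics/s11c.png

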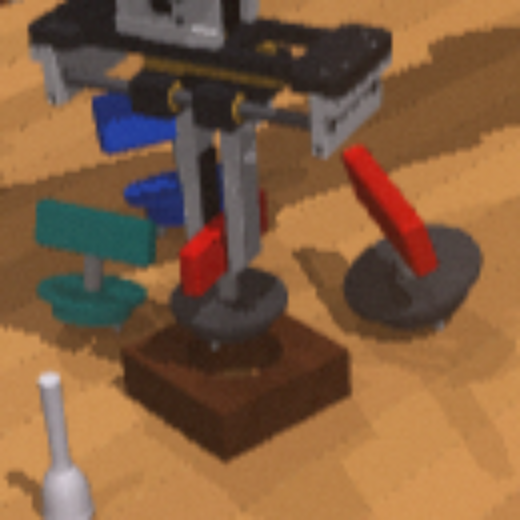

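View pics/w11c.png

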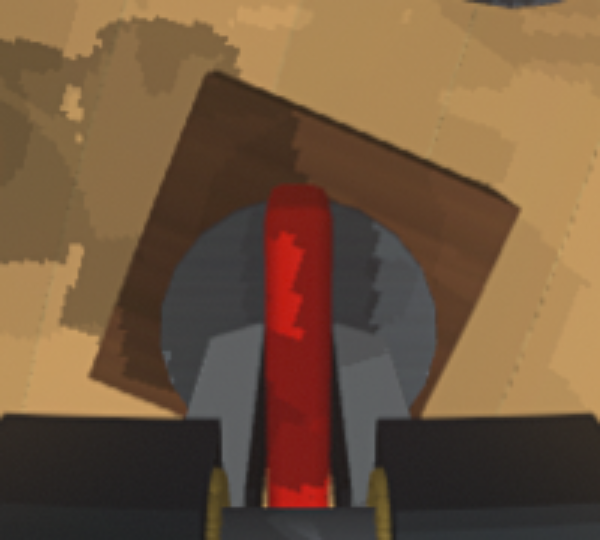

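Run:
```python
from h import *
c=np.array([[212,72],[518,208],[90,377]])/3-.33+[160,100]
for z in (.050,.0545,.058):
    P=cast(S0,c,z);print(z,P[:,:2].round(4).tolist(),'mid',((P[1]+P[2])/2)[:2].round(4),np.linalg.norm(P[0]-P[1]),np.linalg.norm(P[0]-P[2]))
o=get_obs();print(o['tool_pos'])
go([.5640,-.1757,.056],1.87)
```

```text
0.05 [[-0.0225, -0.0613], [0.0581, -0.0261], [-0.0587, 0.022]] mid [-0.0003 -0.0021] 0.08796250345464098 0.09086627029550286
0.0545 [[-0.0229, -0.0612], [0.0593, -0.0253], [-0.0598, 0.0238]] mid [-0.0003 -0.0008] 0.08969102415166313 0.09265185190924102
0.058 [[-0.0232, -0.0611], [0.0602, -0.0247], [-0.0607, 0.0251]] mid [-0.0003  0.0002] 0.09103542913823592 0.09404063760881515
[ 0.56563021 -0.1775283   0.08755766]
GO [ 0.0092 -0.0044  0.1262] [0.0009 0.0008 0.0005]
```

Emit:
servo_tool(targets="0 0 0 0.03 0 0 0;0 0 0 0.06 0 0 0;0 0 0 0.085 0 0 0;0 0 0 0.1 0 0 0;0 0 0 0.105 0 0 0;0 0 0 0.105 0 0 0")

```text
time: 18.57
tool_pos: [0.5639, -0.177, 0.0583]
ee_rot: [-3.14, -0.001, 1.872]
wrist_force: [0.1, -0.5, -3.8]
width: 0.0121
```

```bash
python3 st.py
```

```text
[ 0.5639 -0.177   0.0583] [-3.1403e+00 -1.0000e-03  1.8715e+00] F [ 0.08 -0.48 -3.83] M [ 0.019 -0.132  0.   ] w 0.0121 q6 -2.271 jt [-0.000e+00 -4.124e+01 -3.017e+01 -6.000e-02  2.000e-02  0.000e+00]
F tool [-0.48 -0.06  3.83] rel ring target [ 0.3365 -0.0231 -0.0614]
```

In the hole, nothing touching. Down the last 2–3 mm.

Emit:
servo_tool(targets="0 0 0 0.005 0 0 0;0 0 0 0.009 0 0 0;0 0 0 0.012 0 0 0;0 0 0 0.012 0 0 0")

```text
time: 18.9
tool_pos: [0.5645, -0.1772, 0.0563]
ee_rot: [3.142, 0.0, 1.872]
wrist_force: [-0.3, 0.0, -3.2]
width: 0.0119
```

```bash
python3 st.py
```

```text
[ 0.5645 -0.1772  0.0563] [3.1416e+00 2.0000e-04 1.8715e+00] F [-0.26  0.02 -3.22] M [ 0.035 -0.134 -0.   ] w 0.0119 q6 -2.271 jt [-1.000e-02 -4.141e+01 -3.029e+01 -6.000e-02  2.000e-02 -0.000e+00]
F tool [ 0.09 -0.24  3.22] rel ring target [ 0.3368 -0.0234 -0.0638]
```

Emit:
servo_tool(targets="0 0 0 0.003 0 0 0;0 0 0 0.006 0 0 0;0 0 0 0.006 0 0 0")

```text
time: 19.15
tool_pos: [0.5647, -0.1773, 0.0558]
ee_rot: [3.141, 0.001, 1.872]
wrist_force: [-2.4, 0.5, 1.1]
width: 0.012
```

```bash
python3 st.py
```

```text
[ 0.5647 -0.1773  0.0558] [3.1408e+00 8.0000e-04 1.8716e+00] F [-2.39  0.47  1.11] M [ 0.247  0.238 -0.021] w 0.012 q6 -2.271 jt [ -0.05 -38.45 -28.64  -0.05  -0.59   0.  ]
F tool [ 1.16 -2.14 -1.11] rel ring target [ 0.337  -0.0236 -0.0644]
```

Emit:
servo_tool(targets="0.15 0 0 0 0 0 0;0.3 0 0 0 0 0 0;0.4 0 0 0 0 0 0;0.4 0 0 0 0 0 0;0.4 0 0 -0.05 0 0 0;0.4 0 0 -0.15 0 0 0;0.4 0 0 -0.28 0 0 0;0.4 0 0 -0.35 0 0 0;0.4 0 0 -0.35 0 0 0;0.4 0 0 -0.35 0 0 0")

```text
time: 19.98
tool_pos: [0.5654, -0.1775, 0.1443]
ee_rot: [3.138, 0.003, 1.872]
wrist_force: [-0.5, 1.0, -0.8]
width: 0.0374
```

```bash
python3 st.py
python3 - <<'E'
from h import *
s=snap('wrist','w12.png'); cv2.imwrite('pics/w12c.png',cv2.resize(s['image'][100:280,160:360,::-1],None,fx=3,fy=3))
s=snap('scene','s12.png')
s=snap('top','t12.png'); cv2.imwrite('pics/t12c.png',cv2.resize(s['image'][225:277,150:200,::-1],None,fx=10,fy=10,interpolation=cv2.INTER_NEAREST))
E
```

```text
[ 0.5654 -0.1775  0.1443] [3.1385e+00 2.7000e-03 1.8715e+00] F [-0.52  1.02 -0.75] M [ 0.154 -0.119  0.059] w 0.0374 q6 -2.271 jt [ 2.000e-02 -3.979e+01 -3.120e+01 -6.000e-02  4.000e-02 -0.000e+00]
F tool [ 1.12 -0.2   0.75] rel ring target [ 0.3375 -0.0243  0.0234]
```

View pics/w12c.png

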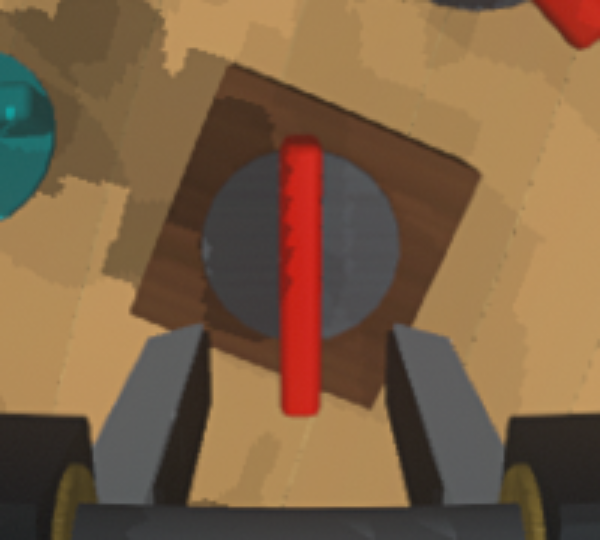

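View pics/t12c.png

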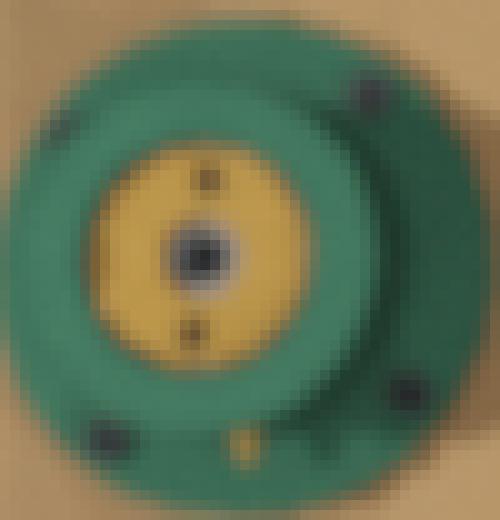

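View pics/s12.png

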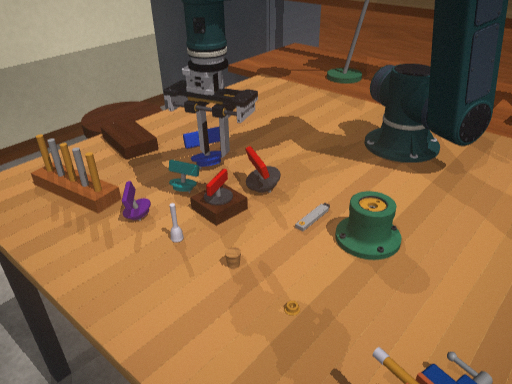

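```bash
python3 -c "
from bench import robot,get_obs
print(get_obs()['time']);print(robot.close_job())"
```

```text
20.1333
the job is handed in; nothing more can be done
None
```

The ring is home and nipped up to about 0.5 N m, and the spanner is back upright in its stand with the gripper clear. The job was handed in at 20.1 s of the 67 s allowed.

- **Entering the ring:** I used the smaller red spanner from the stand. Both pins went in fully. The tool stopped at 0.1198 m against an expected 0.120 m and sank no further when pressed with 7–10 N.
- **Tightening:** I turned clockwise in small steps until the stop was felt. The wrist torque then read about 0.52 N m steady, and the wrist joint torque about 0.50 N m, both inside the 0.3–0.8 N m window. I backed off to zero torque before lifting the spanner out.
- **Last checks:**
  - The top picture shows the ring's holes about 0.69 rad clockwise of where they started, within the 0.3–1.0 rad given. It still read that way after the spanner was out.
  - The spanner's flange sits on the stand block with the bar upright, and the bystanders look undisturbed.
- **Disagreements:**
  - Arm position readings swayed by 1–2 mm in free air, so I checked the alignment over the ring and over the stand by camera.
  - While the pins took up their play near the stop there was a side force of up to about 5 N. I eased it by shifting the tool slightly.
  - The torque rose at only about 5–7 N m/rad near the stop. I put that down to give in the grip and arm.

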